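# Load the stepped reagent stand so the caps come level

## Robot

A 6-joint arm with a two-finger parallel gripper is mounted at the origin on a cart in front of the work surface, level with it; the furniture and walls round the work are solid. World frame = base frame: x ahead of the robot, y to its left, z up, the work surface at z = 0. Lengths are in m, angles in rad, forces in N, time in s.
With the tool pointing down it reaches from about 0.35 to 0.775 m from the base axis. Payload 7.3 kg.
Tool frame: the origin (TCP) lies on the centre line of the jaws, within the pads' length; the fingertips stand 14 mm ahead of it and the grasp point (between the pads) lies 5 mm behind it; z points along the fingers, y is the direction in which the jaws open and shut (so a half turn about z gives the same grasp; the last joint's range is limited). The gripper opens to 92 mm and grips with 3 to 60 N. Pads are 19 mm wide; open, the fingers measure 130 mm over their backs; the gripper's body (75 mm by 190 mm) begins 47 mm behind the grasp point.
Start: joints at [0.976, 0.342, 1.524, -0, 1.275, -0.146], TCP at [0.228, 0.473, 0.241] pointing down, gripper open.
Joint ranges: [-2.53, 2.53], [-0.77, 2.02], [0.04, 2.7], [-1, 4.14], [0.28, 2.66], [-3.11, 3.11]. Speed limits (rad/s): [2.57, 2.57, 3.14, 3.14, 3.14, 3.14].

## Interface

Orientations are given as [roll, pitch, yaw] about the fixed x, y, z axes, in that order (R = Rz(yaw) Ry(pitch) Rx(roll)).
In Python, from cell import telemetry, cams, robot gives the robot as it stands.
- The arm moves only by the tool servo_tool, never from a script. Its argument "targets" is text: rows parted by semicolons, each of 4 numbers parted by spaces: the shift along the tool's x, y, z in mm, then the turn about the tool's z in rad. In form: x y z yaw; .... A call has 1 to 20 rows; each row shifts and turns the pose as measured when the row begins, along the tool's axes as they then stand; what a row does not reach is not made up. A row lasts 1/8 s, in which the tool goes at most 62.5 mm and 10.7 degrees, less where a joint would pass 70% of its speed; a pose out of reach is approached as far as the arm can. A call with a gripper value outside its range is refused whole. "hand" is the opening, from 0 (shut) to 1 (fully open), set as the call begins (left out, the last holds). The fingers move at their own pace and stop on an object; "squeeze" is the grip in N (left out, the last holds). Time passes only in rows, so rows that do not move let the fingers close. It gives the time, the measured TCP pose, the force and the opening at its end, in the units of the state.
- telemetry.observe(): the state, without advancing time (a new reading comes with each control period).
- cams.read_camera(name): name is "scene" or "side" or "wrist"; returns a dict with "color" (400x640x3 uint8, red, green, blue), "K" (3x3 intrinsics, pixels), "k1" (the pictures are not rectified: a ray, as slopes to the right and down, at radius r is drawn at 1 + k1 r^2 times it, then the intrinsics apply), "R" (3x3) and "t" (3): a world point X has camera coordinates R X + t. Camera axes: x right, y down, z forward; pixel columns grow to the right and rows downward; lengths in m; the calibration is good to about 2 mm. A picture is of the moment at which its call begins. There is no depth.
- robot.hand_in(): hands the job in, once; it reports no verdict.
Trained networks look in a picture, given as the dict that the camera call returned (one of the last four; its "shot" number tells which), for a name from the list of things; names that differ only in an ending like _2 or _b are one class to them, and where a whole thing is asked for, a point or a joint stands for the part that bears it (a point fixed in the world has none). Each returns a list of dicts, best first, with "score" (0 to 1); they miss things now and then, are a little off and sometimes report something else, mostly with a low value. They report only what shows in the picture. A call takes as long as a camera call. They do not tell look-alikes from the thing itself.
- cams.cut_out(picture, query): "region" (400x640 bool, what is visible of it) and "extent" ([centre column, centre row, width, height] in pixels, round what is visible of it).
The state is a dict: "time": time; "qpos": joint angles; "qvel": joint speeds; "joint_efforts": joint torques, N m; "tool_pos": TCP position; "tool_rot": TCP orientation; "contact_force": force on the tool from outside, world axes, zero at the start; "torque": the same for the moment, N m; "opening": finger opening in m.
Only numpy, scipy, OpenCV 4.12 (cv2) and the standard library are available. Lean on these libraries where they do the work, as an engineer would, in place of code of your own. Each camera call takes 0.05 s, during which the arm holds its last target.

## Task

Load the white stepped reagent stand: put the four closed bottles that stand on the left of the bench (not the stock along the wall) in its ring collars in order of height, tallest on the lowest step and the little vial on the highest, so that all four stand upright on the floors of their collars and their caps come level. Keep the bottles upright on the way, and lower each to the floor of its collar before you let go: do not drop them.

Things in the scene. Friction and masses are not known exactly. Their poses are not given: they have to be found in the camera images.
- brown_bottle_mid (a point): Tallest bottle: brown, with a red screw cap and a label; 144 mm high, body 70 mm in diameter, cap 40 mm in diameter and 22 mm tall (the top 22 mm); between body and cap a sloping shoulder. About 0.46 kg, weight varies. Stands on the bench at the robot's left. The point is the bottle's centre, half-way up, on its axis; z is up along the bottle.
- white_bottle_mid (a point): Second tallest bottle: all white, white screw cap; 121 mm high, body 62 mm in diameter, cap 40 mm in diameter and 18 mm tall. About 0.25 kg, weight varies. Stands on the bench at the robot's left. The point is the bottle's centre, half-way up, on its axis; z is up along the bottle.
- clear_bottle_mid (a point): Third bottle: clear glass with a blue screw cap; 106 mm high, body 56 mm in diameter, cap 39 mm in diameter and 16 mm tall. About 0.2 kg, weight varies. Stands on the bench at the robot's left. The point is the bottle's centre, half-way up, on its axis; z is up along the bottle.
- vial_mid (a point): Little vial: clear glass with a white screw cap; 55 mm high, body 27 mm in diameter up to a cap 24 mm in diameter and 8 mm tall. About 22 g. Stands on the bench at the robot's left; best taken round the body, in its upper half. The point is the bottle's centre, half-way up, on its axis; z is up along the bottle.
- stand: White sheet-metal stand, 311 x 96 mm, four steps in a row, each with a grey ring collar; fixed, at the robot's right, turned to any heading. Origin at bench height on the middle line, half-way between the end seats; x runs along the row from the lowest to the highest step, z up. Seats at x = -119, -29, +54, +119 mm. With all bottles seated every cap top is 148 mm above the bench.
- seat_lowest (a point): Centre of the floor inside the collar on the lowest step, 4 mm above the bench; the ring collar is 86 mm wide inside (the largest), its wall 16 mm high and 3 mm thick like that of the others. For the tallest bottle.
- seat_second (a point): Centre of the floor inside the collar on the second step, 27 mm above the bench; collar 78 mm wide inside. For the second tallest bottle.
- seat_third (a point): Centre of the floor inside the collar on the third step, 42 mm above the bench; collar 72 mm wide inside. For the third bottle.
- seat_highest (a point): Centre of the floor inside the collar on the highest step, 93 mm above the bench; collar 43 mm wide inside, the smallest. For the vial.
Not all that is in view belongs to the job. What is shaped like the part that bears white_bottle_mid but black is not meant.

How it is judged:
By the outcome, as a careful person would: the job done as asked, in the order asked, and still so for the second after the job is handed in, with the robot touching nothing.
It also fails if it takes over 96 s, if anything falls off the work surface, if the arm or the gripper's body presses on something with over 40 N, if the wrist force passes 120 N, or if a joint passes its speed limit or range.

## Working session

There is one attempt and no reset: what is moved stays moved. The work goes in short steps, Python scripts to look and compute and a tool call to move; the robot and the scene stay as the last step left them, time stands still between calls to the robot, and variables do not carry over. Pictures are saved under pics/ and viewed, and the job is handed in when it is done.

Besides the shell and the picture viewer there is one more tool, called after "Call:" as name(argument=value, ...) on one line, values as JSON. servo_tool: Moves the arm, as the interface text tells. Its arguments: {"type":"object","properties":{"targets":{"type":"string"},"hand":{"type":"number"},"squeeze":{"type":"number"}},"required":["targets"]}

```bash
ls; mkdir -p pics; python3 - <<'E'
from cell import telemetry, cams, robot
import cv2
print(telemetry.observe())
for n in ["scene","side","wrist"]:
    p=cams.read_camera(n)
    print(n,p["shot"],p["K"],p["k1"],p["R"],p["t"])
    cv2.imwrite(f"pics/{n}0.png",p["color"][:,:,::-1])
E
```

```text
pics
{'time': 0.0, 'qpos': array([ 9.76007570e-01,  3.42701361e-01,  1.52500161e+00,  3.61516939e-06,
        1.27538716e+00, -1.46018498e-01]), 'qvel': array([-0.0004211 ,  0.00064668, -0.00191973, -0.00192136, -0.00106694,
       -0.00045957]), 'joint_efforts': array([ 7.42549637e-04, -4.31242847e+01, -2.44219762e+01,  7.19135092e-02,
        5.58130431e-02, -1.15982975e-04]), 'tool_pos': array([0.22755023, 0.4727064 , 0.24006141]), 'tool_rot': array([-3.14011161e+00, -2.21303651e-04,  2.69282118e+00]), 'contact_force': array([ 1.07354501,  0.04347766, -0.66426052]), 'torque': array([-0.07341752,  0.00490646, -0.0240859 ]), 'opening': 0.0917980681839114}
scene 1 [[425.2379407    0.         324.26704576]
 [  0.         425.2379407  200.11012516]
 [  0.           0.           1.        ]] -0.05988215687146417 [[ 0.52394646 -0.85174841 -0.0021816 ]
 [-0.58592406 -0.3585653  -0.72672135]
 [ 0.61820151  0.38204132 -0.68692891]] [-0.29530656  0.3218349   0.83740541]
side 2 [[418.76549157   0.         317.27203505]
 [  0.         418.76549157 201.03735124]
 [  0.           0.           1.        ]] -0.0827515548844138 [[ 0.91698046 -0.39892872  0.00164411]
 [-0.22746544 -0.52623053 -0.81935396]
 [ 0.32772901  0.75095759 -0.57328561]] [-0.4614317   0.15384329  0.98160296]
wrist 3 [[280.82595092   0.         320.43769109]
 [  0.         280.82595092 195.42621383]
 [  0.           0.           1.        ]] 0.0037144282816562115 [[ 0.4342467   0.90079323 -0.0011683 ]
 [ 0.86873139 -0.41844695  0.26496778]
 [ 0.23819231 -0.11607632 -0.96425656]] [-0.52391787 -0.03221129  0.38893857]
```

View pics/scene0.png

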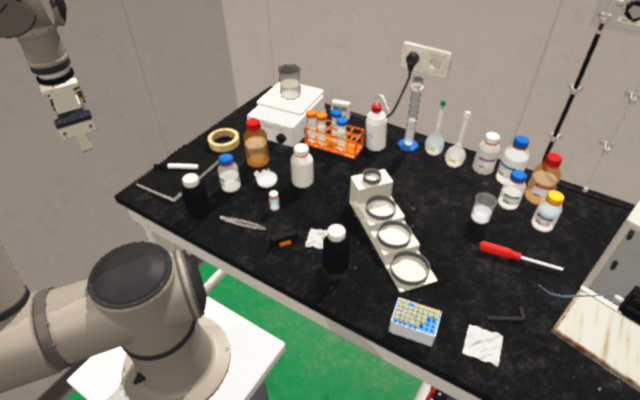

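View pics/side0.png

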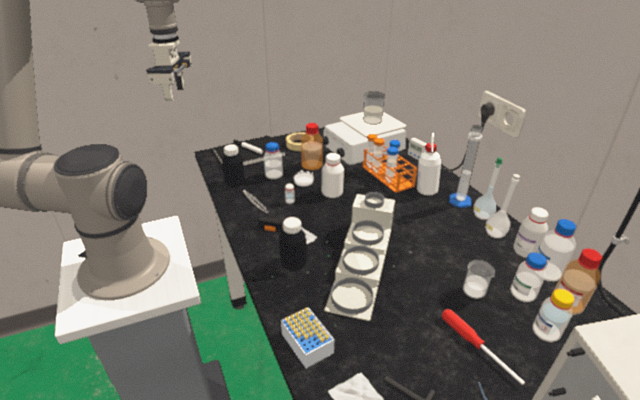

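View pics/wrist0.png

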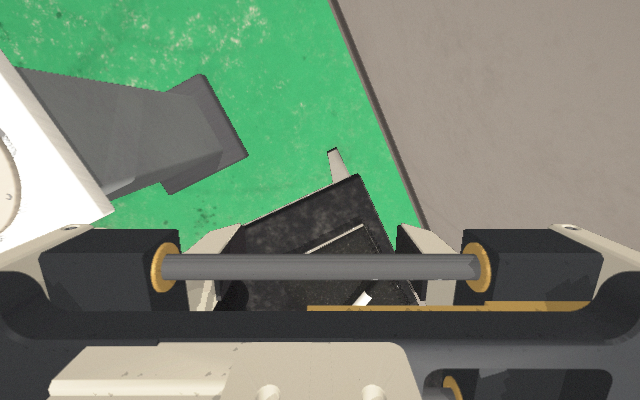

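```bash
cat > h.py <<'E'
import numpy as np, cv2, pickle
from scipy.optimize import least_squares
def proj(p,X):
    X=np.atleast_2d(X); c=X@p["R"].T+p["t"]
    u=c[:,:2]/c[:,2:]; r2=(u**2).sum(1,keepdims=True); u=u*(1+p["k1"]*r2)
    return u*[p["K"][0,0],p["K"][1,1]]+[p["K"][0,2],p["K"][1,2]]
def circ(x,y,z,r,n=72):
    a=np.linspace(0,2*np.pi,n,endpoint=False)
    return np.c_[x+r*np.cos(a),y+r*np.sin(a),np.full(n,z)]
# name: h, body r, cap r, cap h
B={"brown_bottle_mid":(.144,.035,.020,.022,.105),"white_bottle_mid":(.121,.031,.020,.018,.09),"clear_bottle_mid":(.106,.028,.0195,.016,.078),"vial_mid":(.055,.0135,.012,.008,.047)}
def hull(p,n,x,y,z0=0):
    h,r,rc,hc,hs=B[n]
    P=np.r_[circ(x,y,z0,r),circ(x,y,z0+hs,r),circ(x,y,z0+h-hc,rc),circ(x,y,z0+h,rc)]
    return P
def ext(uv): 
    a=uv.min(0);b=uv.max(0); return np.r_[a,b]
def box(e): return np.array([e[0]-e[2]/2,e[1]-e[3]/2,e[0]+e[2]/2,e[1]+e[3]/2])
def fit(n,obs,x0,z0=0):
    f=lambda q: np.concatenate([(ext(proj(p,hull(p,n,q[0],q[1],z0)))-b) for p,b in obs])
    s=least_squares(f,x0,loss="soft_l1",f_scale=1.5)
    return s.x,f(s.x)
E
python3 - <<'E'
from cell import telemetry, cams, robot
from h import *
names=list(B)+["stand"]
D={}
for cam in ["scene","side"]:
    p=cams.read_camera(cam); im=p["color"][:,:,::-1].copy()
    for n in names:
        L=cams.cut_out(p,n); D[cam,n]=L
        print(cam,n,[(round(d["score"],2),np.round(d["extent"]).astype(int).tolist()) for d in L])
    D[cam]=p
pickle.dump(D,open("D.pkl","wb"))
E
```

```text
scene brown_bottle_mid [(0.82, [256, 141, 29, 52])]
scene white_bottle_mid [(0.85, [196, 197, 28, 44]), (0.71, [303, 166, 31, 46]), (0.67, [338, 249, 28, 54])]
scene clear_bottle_mid [(0.95, [230, 171, 23, 39])]
scene vial_mid [(0.75, [274, 204, 13, 18])]
scene stand [(0.69, [394, 231, 86, 126])]
side brown_bottle_mid [(0.74, [311, 145, 26, 52])]
side white_bottle_mid [(0.71, [234, 166, 24, 41]), (0.71, [362, 257, 68, 125]), (0.66, [291, 245, 27, 49]), (0.62, [335, 177, 18, 43])]
side clear_bottle_mid [(0.7, [275, 160, 23, 39]), (0.3, [360, 256, 69, 126])]
side vial_mid [(0.47, [292, 194, 7, 21])]
side stand [(0.83, [358, 257, 70, 129]), (0.16, [312, 146, 25, 45])]
```

```bash
cat > ov.py <<'E'
from h import *
def overlay(p,items,stand,fn,crop,sc):
    im=cv2.resize(p["color"][:,:,::-1],None,fx=sc,fy=sc,interpolation=cv2.INTER_CUBIC)
    def pl(P,c,closed=True): cv2.polylines(im,[np.round((proj(p,P)+.5)*sc*8-4).astype(np.int32)],closed,c,1,cv2.LINE_AA,3)
    for n,x,y,z0 in items:
        h,r,rc,hc,hs=B[n]
        for z,rr,c in ((0,r,(0,255,0)),(hs,r,(0,255,0)),(h-hc,rc,(255,0,255)),(h,rc,(255,0,255))): pl(circ(x,y,z0+z,rr),c)
    if stand is not None:
        for P in stand_curves(*stand): pl(P,(0,255,255))
    x0,y0,x1,y1=[int(v*sc) for v in crop]
    cv2.imwrite(fn,im[y0:y1,x0:x1])
SEATS=[(-.119,.004,.043),(-.029,.027,.039),(.054,.042,.036),(.119,.093,.0215)]
def stand_curves(x,y,yaw):
    o=[]
    for s,z,r in SEATS:
        cx,cy=x+s*np.cos(yaw),y+s*np.sin(yaw)
        o.append(circ(cx,cy,z+.016,r+.0015))
    return o
E
python3 - <<'E'
from ov import *
D=pickle.load(open("D.pkl","rb"))
pick={("scene","white_bottle_mid"):1,("side","white_bottle_mid"):3}
items=[];R={}
for n in B:
    obs=[(D[c],box(D[c,n][pick.get((c,n),0)]["extent"])) for c in("scene","side")]
    x,r=fit(n,obs,[.4,.4]); print(n,x.round(4),r.round(1)); items.append((n,x[0],x[1],0)); R[n]=x
# stand rough: region centroid rays -> use silhouette of rings; initial by pixel clicks of ring centres (scene)
clk={"scene":[(409,268),(395,235),(380,208),(372,177)],"side":[(352,296),(361,262),(368,232),(374,201)]}
def f(q):
    o=[]
    for c in clk:
        P=[[q[0]+s*np.cos(q[2]),q[1]+s*np.sin(q[2]),z+.016] for s,z,r in SEATS]
        o.append((proj(D[c],np.array(P))-clk[c]).ravel())
    return np.concatenate(o)
best=min((least_squares(f,[.5,0,a]) for a in (0,1.5,3,-1.5)),key=lambda s:s.cost)
print(best.x,f(best.x).round(1)); R["stand"]=best.x
pickle.dump(R,open("R.pkl","wb"))
overlay(D["scene"],items,best.x,"pics/o1.png",(180,100,450,300),2.9)
overlay(D["side"],items,best.x,"pics/o2.png",(220,110,420,325),2.7)
E
```

```text
brown_bottle_mid [0.6011 0.2648] [ 0.2  1.1 -1.2 -0.1  3.2  2.1 -0.5 -1. ]
white_bottle_mid [0.5913 0.0803] [ 5.8  0.9 -2.3 -0.1 -2.4 -1.9  2.   0.1]
clear_bottle_mid [0.4693 0.2529] [-0.6 -0.6  0.6  0.5  1.7  0.9 -1.8 -0.7]
vial_mid [0.4566 0.0877] [ 1.3 -4.6  0.2 -1.5 -3.9  0.4 -0.9  1. ]
[ 0.52021282 -0.21892005  0.8824633 ] [ 2.7  0.5  0.8 -0.5  2.1 -0.6  1.3 -0.8 -1.5 -0.6 -1.5 -2.6 -1.3 -0.2
 -1.  -1.7]
```

View pics/o1.png

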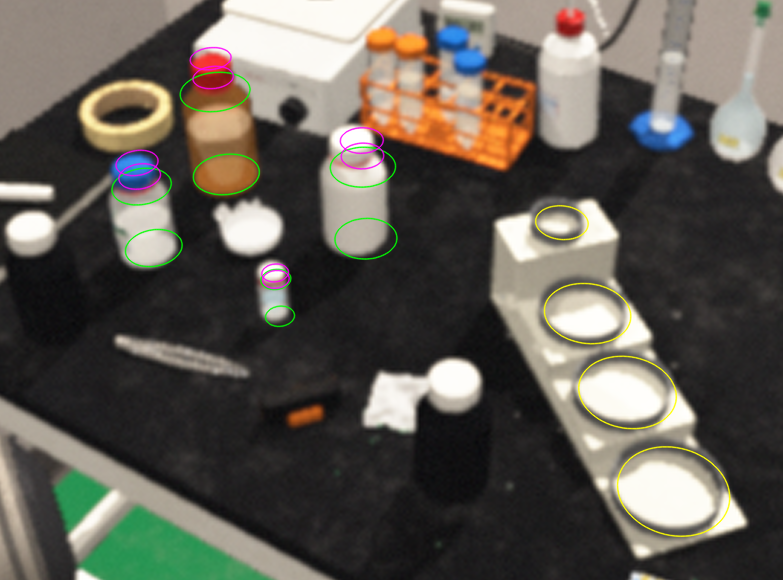

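View pics/o2.png

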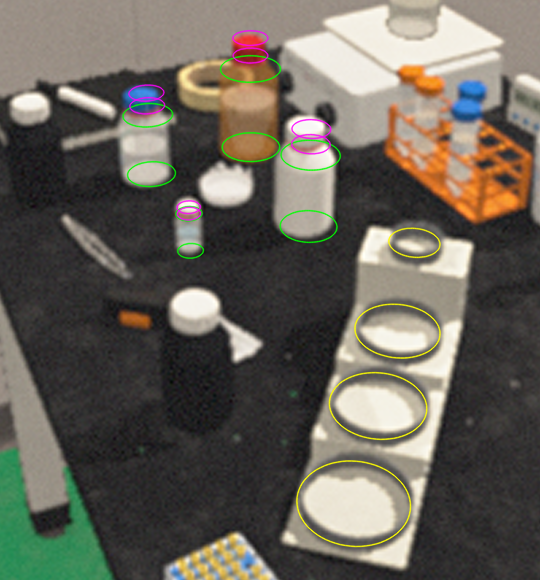

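```bash
cat > ref.py <<'E'
from ov import *
def grad(p):
    g=cv2.GaussianBlur(p["color"].astype(np.float32),(0,0),0.9)
    gx=cv2.Sobel(g,cv2.CV_32F,1,0)/8; gy=cv2.Sobel(g,cv2.CV_32F,0,1)/8
    return gx,gy
def outline(P,n=120):
    h=cv2.convexHull(P.astype(np.float32))[:,0]
    h=np.r_[h,h[:1]]; d=np.r_[0,np.cumsum(np.linalg.norm(np.diff(h,axis=0),axis=1))]
    t=np.linspace(0,d[-1],n,endpoint=False)
    pts=np.c_[np.interp(t,d,h[:,0]),np.interp(t,d,h[:,1])]
    tn=np.roll(pts,-1,0)-np.roll(pts,1,0); tn/=np.linalg.norm(tn,axis=1,keepdims=True)+1e-9
    return pts,np.c_[tn[:,1],-tn[:,0]]
def sc(p,G,pts,nm):
    m=lambda a: cv2.remap(a,pts[:,0].astype(np.float32)[None],pts[:,1].astype(np.float32)[None],cv2.INTER_LINEAR)[0]
    d=np.abs(m(G[0])*nm[:,:1]+m(G[1])*nm[:,1:]).max(1)
    return np.minimum(d,25).mean()
def score(p,G,n,x,y,z0=0):
    h,r,rc,hc,hs=B[n]
    a=proj(p,np.r_[circ(x,y,z0,r),circ(x,y,z0+hs*.9,r)]); b=proj(p,np.r_[circ(x,y,z0+h-hc,rc),circ(x,y,z0+h,rc)])
    return sc(p,G,*outline(a))+.6*sc(p,G,*outline(b,60))
def refine(n,ps,x0,z0=0,span=.016,off=None):
    Gs=[grad(p) for p in ps]; x0=np.array(x0)
    for step in (.002,.0005):
        k=np.arange(-span,span+1e-9,step)
        S=np.array([[ [score(p,G,n,x0[0]+i,x0[1]+j,z0) for p,G in zip(ps,Gs)] for j in k] for i in k])
        T=S.sum(2); i,j=np.unravel_index(T.argmax(),T.shape); 
        x0=x0+[k[i],k[j]]; span=.004
        each=[ (np.array(np.unravel_index(S[:,:,c].argmax(),T.shape))-[i,j])*step*1e3 for c in range(len(ps))]
    return x0,S[i,j],each
E
python3 - <<'E'
from ref import *
D=pickle.load(open("D.pkl","rb"));R=pickle.load(open("R.pkl","rb"))
ps=[D["scene"],D["side"]]; items=[]
for n in B:
    x,s,e=refine(n,ps,R[n]); print(n,x.round(4),s.round(1),[refine(n,[p],R[n])[0].round(4) for p in ps]); R[n]=x; items.append((n,*x,0))
pickle.dump(R,open("R.pkl","wb"))
overlay(D["scene"],items,R["stand"],"pics/o3.png",(180,100,330,250),4)
overlay(D["side"],items,R["stand"],"pics/o4.png",(220,110,370,220),4)
E
```

```text
brown_bottle_mid [0.5971 0.2613] [34.4 31.6] [array([0.5981, 0.2618]), array([0.5951, 0.2578])]
white_bottle_mid [0.5868 0.0883] [37.1 36.9] [array([0.5868, 0.0888]), array([0.5878, 0.0853])]
clear_bottle_mid [0.4638 0.2529] [38.6 39.2] [array([0.4643, 0.2529]), array([0.4638, 0.2549])]
vial_mid [0.4591 0.0987] [39.6 38.9] [array([0.4606, 0.0967]), array([0.4591, 0.1007])]
```

View pics/o3.png

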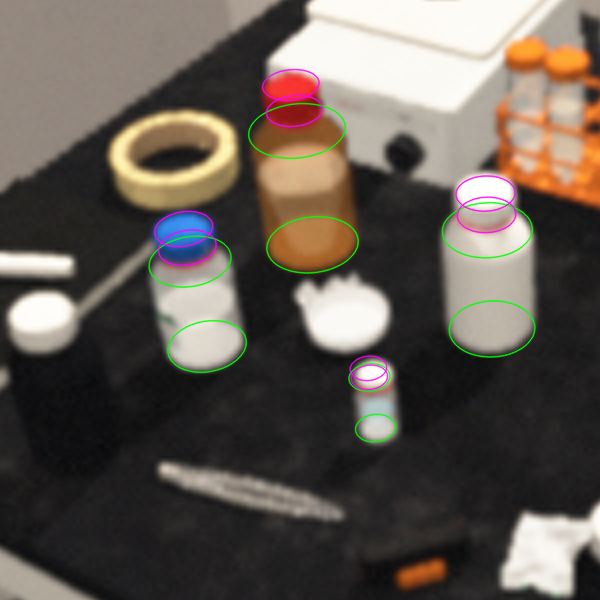

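View pics/o4.png

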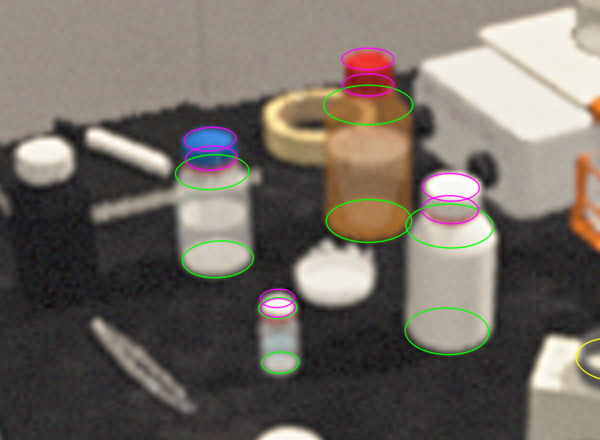

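```bash
cat >> ref.py <<'E'
def ring_score(p,G,q,k):
    s,z,r=SEATS[k]; c=np.array([q[0]+s*np.cos(q[2]),q[1]+s*np.sin(q[2])])
    cam=-p["R"].T@p["t"]; d=cam[:2]-c; d/=np.linalg.norm(d); t=0
    for rr,sg in ((r,1),(r+.003,-1)):
        P=circ(*c,z+.016,rr,144); pts=proj(p,P)
        tn=np.roll(pts,-1,0)-np.roll(pts,1,0); tn/=np.linalg.norm(tn,axis=1,keepdims=True)
        m=((P[:,:2]-c)@d)*sg/rr>.1
        t+=sc(p,G,pts[m],np.c_[tn[:,1],-tn[:,0]][m])
    return t
def refine_stand(ps,q0,rings=range(4)):
    from scipy.optimize import minimize
    Gs=[grad(p) for p in ps]
    f=lambda v:-sum(ring_score(p,G,[v[0]/100,v[1]/100,v[2]/10],k) for p,G in zip(ps,Gs) for k in rings)
    best=None
    for dx in (-.006,0,.006):
        for dy in (-.006,0,.006):
            v0=np.array([(q0[0]+dx)*100,(q0[1]+dy)*100,q0[2]*10])
            s=minimize(f,v0,method="Nelder-Mead",options=dict(initial_simplex=[v0,v0+[.3,0,0],v0+[0,.3,0],v0+[0,0,.2]]))
            if best is None or s.fun<best.fun: best=s
    v=best.x; return np.array([v[0]/100,v[1]/100,v[2]/10]),best.fun
E
python3 - <<'E'
from ref import *
from cell import telemetry
D=pickle.load(open("D.pkl","rb"));R=pickle.load(open("R.pkl","rb"))
ps=[D["scene"],D["side"]]
for P in (ps[:1],ps[1:],ps): q=refine_stand(P,R["stand"]); print(q)
R["stand"]=q[0]; pickle.dump(R,open("R.pkl","wb"))
q=q[0]
for s,z,r in SEATS: print(q[0]+s*np.cos(q[2]),q[1]+s*np.sin(q[2]))
overlay(D["scene"],[],q,"pics/o5.png",(330,150,450,300),4)
overlay(D["side"],[],q,"pics/o6.png",(310,180,410,325),4)
from scipy.spatial.transform import Rotation as Ro
s=telemetry.observe(); Rt=Ro.from_euler("xyz",s["tool_rot"]).as_matrix()
# wrist image 3 calibration in tool frame
Rw=np.array([[0.4342467,0.90079323,-0.0011683],[0.86873139,-0.41844695,0.26496778],[0.23819231,-0.11607632,-0.96425656]]);tw=np.array([-0.52391787,-0.03221129,0.38893857])
print("cam in tool",Rt.T@(-Rw.T@tw-s["tool_pos"]), (Rw@Rt).round(3))
for z in (-.005,.014,.1): 
    c=Rw@(s["tool_pos"]+Rt@[0,0,z])+tw; print(z,280.8*c[:2]/c[2]+[320.4,195.4])
print(Rt.round(3))
E
```

```text
(array([ 0.51049556, -0.21943481,  0.90272243]), np.float64(-165.1364903000685))
(array([ 0.51577849, -0.22996947,  0.88007409]), np.float64(-164.25003631193425))
(array([ 0.5265663 , -0.21371244,  0.88307731]), np.float64(-316.9161828911714))
0.45102791391033387 -0.30566325289488366
0.5081577836835869 -0.236120618635811
0.5608442191411425 -0.17198685593022173
0.6021046806440474 -0.12176162007644702
cam in tool [ 0.07175134 -0.00060558 -0.14220504] [[-0.     1.     0.001]
 [-0.964 -0.    -0.265]
 [-0.265 -0.001  0.964]]
-0.005 [321.90880158 256.32883212]
0.014 [321.78693844 241.41473596]
0.1 [321.45647191 200.97092693]
[[-0.901  0.434  0.   ]
 [ 0.434  0.901  0.   ]
 [-0.     0.    -1.   ]]
```

View pics/o5.png

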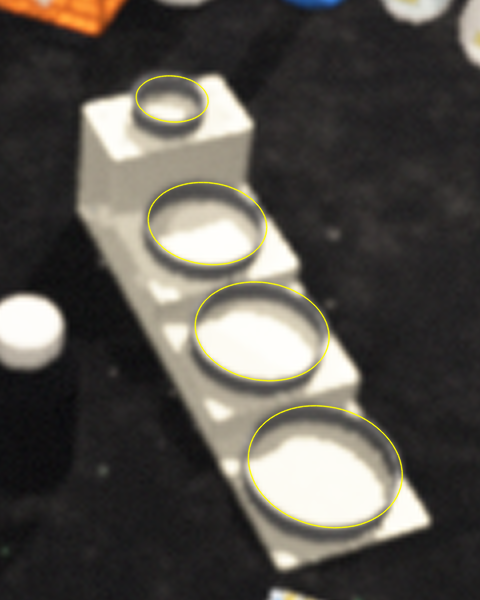

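View pics/o6.png

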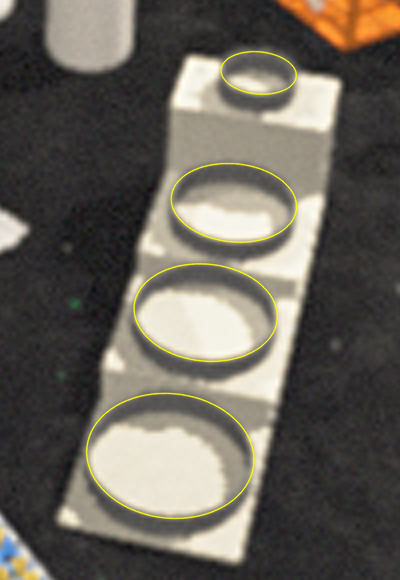

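```bash
cat > go.py <<'E'
import numpy as np
from cell import telemetry
def go(x,y,z,jaw=None,s=None):
    """prints tool-axis shifts AFTER first turning jaw to given deg"""
    s=telemetry.observe(); p=s["tool_pos"]; yaw=s["tool_rot"][2]
    ja=yaw-np.pi/2   # tool y dir angle (tool down): y = R@ey
    turn=0
    if jaw is not None:
        d=(np.radians(jaw)-ja+np.pi/2)%np.pi-np.pi/2; turn=-d; ja=ja+d
    dx,dy=x-p[0],y-p[1]; ty=np.array([np.cos(ja),np.sin(ja)]); tx=np.array([-ty[1],ty[0]])
    print("t%.2f"%s["time"],"pos",p.round(4),"rot",s["tool_rot"].round(4),"op %.4f"%s["opening"],"F",s["contact_force"].round(1),"q",s["qpos"].round(2))
    print("turn first %.3f rad; then x %.1f y %.1f z %.1f mm"%(turn,1e3*(tx@[dx,dy]),1e3*(ty@[dx,dy]),-1e3*(z-p[2])))
E
python3 - <<'E'
from go import go
go(.597,.2613,.26,23.6)
E
```

```text
t0.75 pos [0.2278 0.473  0.2408] rot [3.1415 0.     2.6928] op 0.0919 F [0.4 0.2 0.6] q [ 0.98  0.34  1.52  0.    1.28 -0.15]
turn first 0.710 rad; then x -341.9 y 253.6 z -19.2 mm
```

Candidates (scene pixels):
- **Brown:** (257,143) on the left, against the wall stock at (543,180). I take (257,143).
- **White:** (302,165), against the look-alike blacks at (193,193) and (335,250) and the red-capped squeeze bottle at (376,128). I take (302,165).
- **Clear, blue cap:** (229,173), against the stock at (513,155) and (512,190). I take (229,173).
- **Vial:** (274,200).

The close crop o3 shows the brown bottle with its red cap, the white bottle, the blue-capped bottle and the vial where the outlines lie. The black bottle at the left edge is not one of them.

Call:
servo_tool(targets="0 0 -5 0.18; 0 0 -5 0.18; 0 0 -5 0.18; 0 0 -4 0.17; -34 25 0 0; -34 25 0 0; -34 25 0 0; -34 25 0 0; -34 25 0 0; -34 25 0 0; -34 25 0 0; -34 25 0 0; -34 25 0 0; -34 25 0 0; 0 0 0 0", hand=0.7, squeeze=25)

```text
time: 2.62
tool_pos: [0.5991, 0.2464, 0.2597]
tool_rot: [3.141, -0.001, 1.961]
contact_force: [-0.1, -0.2, 0.8]
opening: 0.0641
```

```bash
cat > look.py <<'E'
import sys
from ref import *
from go import go
from cell import cams,telemetry
def look(fn,items,stand=None,cam="wrist"):
    p=cams.read_camera(cam); overlay(p,items,stand,fn,(0,0,640,400),1.25); return p
E
python3 - <<'E'
from look import *
R=pickle.load(open("R.pkl","rb"))
p=look("pics/w1.png",[(n,*R[n],0) for n in B],R["stand"])
n="brown_bottle_mid"; print(refine(n,[p],R[n])); go(*R[n],.26,23.6)
E
```

```text
(array([0.59661267, 0.26184142]), array([35.0738899]), [array([0., 0.])])
t2.67 pos [0.5979 0.2475 0.2599] rot [ 3.1412e+00 -1.9000e-03  1.9619e+00] op 0.0643 F [-0.4  0.5 -0.4] q [ 0.27  0.56  1.12  0.    1.46 -0.12]
turn first -0.021 rad; then x 13.0 y 4.9 z -0.1 mm
```

View pics/w1.png

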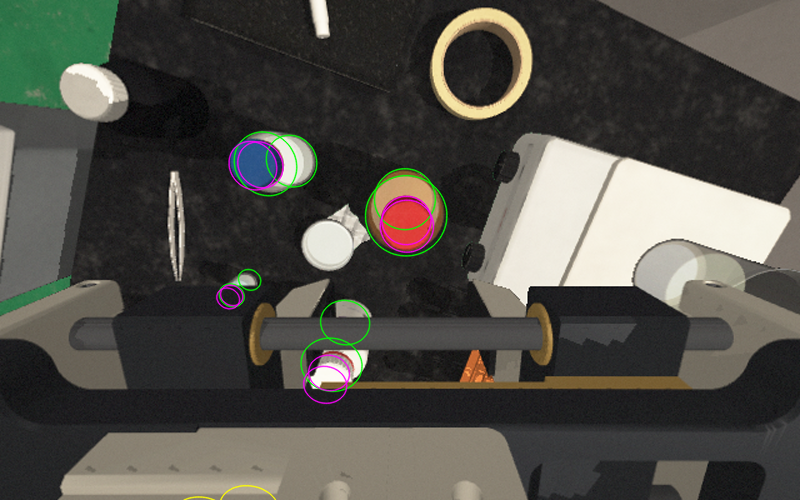

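Call:
servo_tool(targets="7 2 0 -0.02; 6 3 0 0; 0 0 20 0; 0 0 25 0; 0 0 25 0; 0 0 20 0; 0 0 0 0")

```text
time: 3.55
tool_pos: [0.5921, 0.2715, 0.1704]
tool_rot: [3.138, -0.003, 1.994]
contact_force: [-0.3, 0.2, -0.4]
opening: 0.0642
```

```bash
python3 - <<'E'
from look import *
go(.5966,.2618,.136,23.6)
R=pickle.load(open("R.pkl","rb"))
p=look("pics/s1.png",[],None,"side")
import cv2
im=cv2.resize(p["color"][60:220,220:420,::-1],None,fx=3,fy=3,interpolation=cv2.INTER_CUBIC);cv2.imwrite("pics/s1.png",im)
E
```

```text
t3.55 pos [0.5921 0.2715 0.1704] rot [ 3.1379 -0.0033  1.9943] op 0.0642 F [-0.3  0.2 -0.4] q [ 0.31  0.63  1.25  0.    1.26 -0.11]
turn first 0.012 rad; then x -10.7 y 0.2 z 34.4 mm
```

View pics/s1.png

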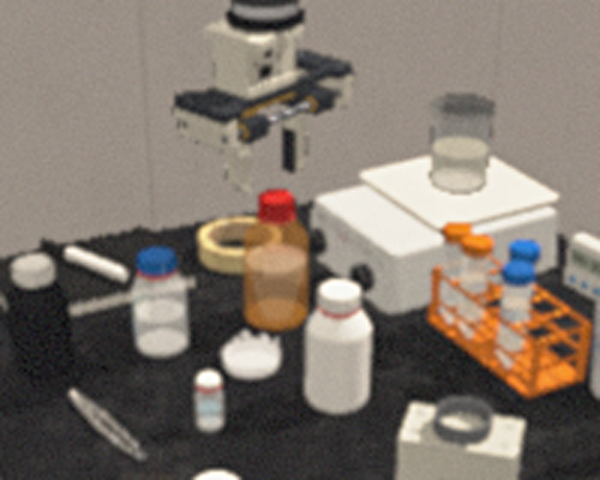

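Call:
servo_tool(targets="-5 0 0 0; -5 0 0 0; 0 0 0 0; 0 0 0 0")

```text
time: 4.1
tool_pos: [0.5983, 0.2628, 0.1753]
tool_rot: [3.13, -0.002, 1.995]
contact_force: [0.1, -0.2, -0.3]
opening: 0.0639
```

```bash
python3 - <<'E'
from look import *
go(.5966,.2618,.136,23.6)
E
```

```text
t4.10 pos [0.5983 0.2628 0.1753] rot [ 3.1297e+00 -2.4000e-03  1.9949e+00] op 0.0639 F [ 0.1 -0.2 -0.3] q [ 0.29  0.62  1.24  0.    1.27 -0.13]
turn first 0.012 rad; then x -0.3 y -2.0 z 39.3 mm
```

Call:
servo_tool(targets="0 -1 14 0; 0 -1 14 0; 0 0 10 0; 0 0 0 0; 0 0 0 0")

```text
time: 4.72
tool_pos: [0.5961, 0.2621, 0.1333]
tool_rot: [3.132, -0.003, 1.995]
contact_force: [0.5, -0.4, -0.1]
opening: 0.0642
```

```bash
python3 - <<'E'
from look import *
go(.5966,.2618,.136,23.6)
E
```

```text
t4.72 pos [0.5961 0.2621 0.1333] rot [ 3.1322e+00 -2.8000e-03  1.9948e+00] op 0.0642 F [ 0.5 -0.4 -0.1] q [ 0.29  0.66  1.3   0.    1.18 -0.13]
turn first 0.012 rad; then x -0.5 y 0.4 z -2.7 mm
```

Call:
servo_tool(targets="0 0 -2 0; 0 0 0 0; 0 0 0 0; 0 0 0 0; 0 0 0 0; 0 0 0 0", hand=0.2, squeeze=40)

```text
time: 5.48
tool_pos: [0.5966, 0.2624, 0.1364]
tool_rot: [3.13, -0.003, 1.995]
contact_force: [0.6, 0.3, -0.4]
opening: 0.0384
```

Call:
servo_tool(targets="0 0 -8 0; 0 0 -16 0; 0 0 -25 0; 0 0 -30 0; 0 0 -30 0; 0 0 -30 0; 0 0 -20 0; 0 0 0 0; 0 0 0 0")

```text
time: 6.6
tool_pos: [0.5933, 0.2605, 0.3042]
tool_rot: [3.133, -0.003, 1.995]
contact_force: [-0.5, 0.2, -4.2]
opening: 0.0386
```

```bash
python3 - <<'E'
from look import *
R=pickle.load(open("R.pkl","rb"));q=R["stand"]
for k in range(4):
    s=SEATS[k][0]; print(k,q[0]+s*np.cos(q[2]),q[1]+s*np.sin(q[2]))
go(.451,-.306,.30,-39.4)
p=look("pics/s2.png",[],None,"side")
E
```

```text
0 0.45102791391033387 -0.30566325289488366
1 0.5081577836835869 -0.236120618635811
2 0.5608442191411425 -0.17198685593022173
3 0.6021046806440474 -0.12176162007644702
t6.60 pos [0.5933 0.2605 0.3042] rot [ 3.1334e+00 -2.8000e-03  1.9949e+00] op 0.0386 F [-0.5  0.2 -4.2] q [ 0.29  0.54  1.03  0.    1.56 -0.13]
turn first 1.112 rad; then x -528.1 y 249.7 z 4.2 mm
```

View pics/s2.png

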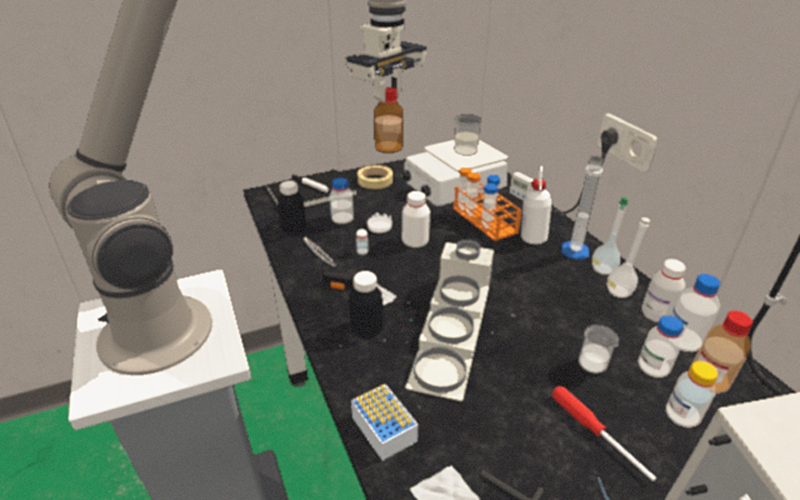

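Call:
servo_tool(targets="0 0 0 0.14; 0 0 0 0.14; 0 0 0 0.14; 0 0 0 0.14; 0 0 0 0.14; 0 0 0 0.14; 0 0 0 0.14; 0 0 0 0.13; -20 10 0 0; -35 16 0 0; -40 19 0 0; -40 19 0 0; -40 19 0 0; -40 19 0 0; -40 19 0 0; -40 19 0 0; -40 19 0 0; -40 19 0 0; -40 19 0 0; -30 14 0 0")

```text
time: 9.15
tool_pos: [0.4454, -0.2253, 0.2837]
tool_rot: [-3.116, 0.02, 0.852]
contact_force: [-0.5, 0.9, -3.7]
opening: 0.0386
```

```bash
python3 - <<'E'
from look import *
go(.451,-.306,.30,-39.4)
E
```

```text
t9.15 pos [ 0.4454 -0.2253  0.2837] rot [-3.1161  0.0196  0.8522] op 0.0386 F [-0.5  0.9 -3.7] q [-0.61  0.28  1.49 -0.02  1.4   0.11]
turn first -0.031 rad; then x -58.8 y 55.6 z -16.3 mm
```

Call:
servo_tool(targets="-15 15 -6 0; -15 15 -6 0; -12 12 -4 -0.03; 0 0 0 0; 0 0 0 0; 0 0 0 0")

```text
time: 9.9
tool_pos: [0.4468, -0.2863, 0.2948]
tool_rot: [-3.106, 0.018, 0.878]
contact_force: [-0.8, -0.3, -4.3]
opening: 0.0385
```

```bash
python3 - <<'E'
from look import *
R=pickle.load(open("R.pkl","rb"));q=R["stand"]
go(.451,-.306,.30,-39.4)
p=look("pics/w2.png",[],q)
for r in ([1,2,3],[2,3],[1,2],[0,1,2,3]): print(r,refine_stand([p],q,r))
E
```

```text
t9.90 pos [ 0.4468 -0.2863  0.2948] rot [-3.1055  0.0183  0.8779] op 0.0385 F [-0.8 -0.3 -4.3] q [-0.7   0.34  1.38 -0.02  1.46 -0.01]
turn first -0.005 rad; then x -12.6 y 15.8 z -5.2 mm
[1, 2, 3] (array([ 0.52685942, -0.21174315,  0.88428476]), np.float64(-74.04733455769738))
[2, 3] (array([ 0.52643433, -0.21383669,  0.88982777]), np.float64(-38.417840918346194))
[1, 2] (array([ 0.52685942, -0.21174315,  0.88428476]), np.float64(-74.04733455769738))
[0, 1, 2, 3] (array([ 0.52703599, -0.21120655,  0.88728441]), np.float64(-100.45231659513738))
```

View pics/w2.png

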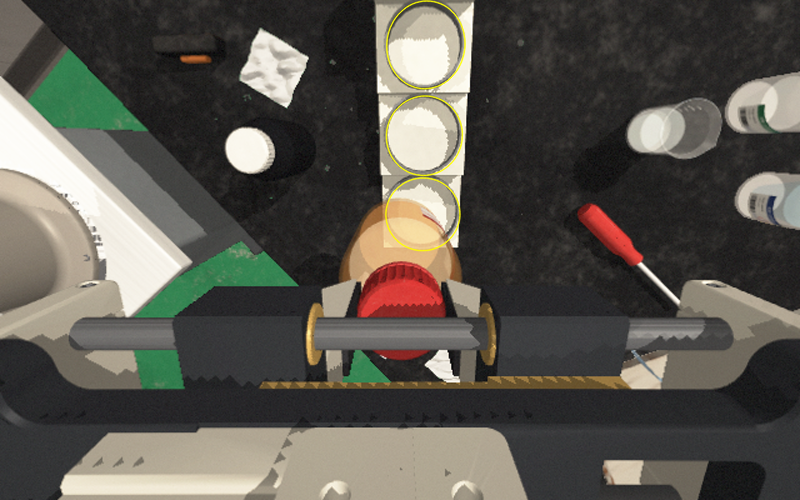

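```bash
cat >> go.py <<'E'
from scipy.spatial.transform import Rotation as Ro
SEATS=[(-.119,.004),(-.029,.027),(.054,.042),(.119,.093)]
ST=(.5267,-.2125,.885)
def seat(k,L,dz=0,st=None):
    """tool-axis shift to bring the bottle bottom (L ahead of TCP) dz above seat k"""
    q=st or ST
    s=telemetry.observe(); Rt=Ro.from_euler("xyz",s["tool_rot"]).as_matrix(); p=s["tool_pos"]
    T=np.array([q[0]+SEATS[k][0]*np.cos(q[2]),q[1]+SEATS[k][0]*np.sin(q[2]),SEATS[k][1]+dz])
    b=p+Rt@[0,0,L]
    print("t%.2f"%s["time"],"pos",p.round(4),"rot",s["tool_rot"].round(4),"tilt deg %.2f"%np.degrees(np.arccos(-Rt[2,2])),"op %.4f"%s["opening"],"F",s["contact_force"].round(1),"q",s["qpos"].round(2))
    print("bottom",b.round(4),"target",T.round(4),"shift in tool axes mm",(1e3*Rt.T@(T-b)).round(1))
E
python3 -c "
from go import *
seat(0,.1364,.03)"
```

```text
t9.95 pos [ 0.4468 -0.2862  0.2949] rot [-3.1055  0.0182  0.8781] tilt deg 2.31 op 0.0386 F [-0.2  0.1 -4.7] q [-0.7   0.34  1.38 -0.02  1.46 -0.01]
bottom [ 0.4415 -0.285   0.1586] target [ 0.4513 -0.3046  0.034 ] shift in tool axes mm [ -6.5  24.6 123.9]
```

Call:
servo_tool(targets="-3 8 5 0; -3 8 10 0; -1 8 20 0; 0 0 25 0; 0 0 25 0; 0 0 15 0; 0 0 0 0; 0 0 0 0; 0 0 0 0")

```text
time: 11.08
tool_pos: [0.4589, -0.3088, 0.1875]
tool_rot: [-3.105, 0.018, 0.878]
contact_force: [-0.9, -0.6, -4.1]
opening: 0.0382
```

```bash
python3 -c "
from go import *
seat(0,.1364,.01)"
```

```text
t11.07 pos [ 0.4589 -0.3088  0.1875] rot [-3.1052  0.0184  0.8782] tilt deg 2.34 op 0.0382 F [-0.9 -0.6 -4.1] q [-0.72  0.46  1.49 -0.02  1.22 -0.02]
bottom [ 0.4535 -0.3075  0.0512] target [ 0.4513 -0.3046  0.014 ] shift in tool axes mm [ 1.6 -2.2 37.3]
```

Call:
servo_tool(targets="1 -1 12 0; 1 -1 14 0; 0 0 10 0; 0 0 0 0; 0 0 0 0; 0 0 0 0")

```text
time: 11.82
tool_pos: [0.4574, -0.3056, 0.1497]
tool_rot: [-3.106, 0.018, 0.878]
contact_force: [0.2, 0.6, -5.4]
opening: 0.0383
```

```bash
python3 - <<'E'
from look import *
from go import seat
seat(0,.1364,0)
p=look("pics/s3.png",[],None,"side"); p2=look("pics/x.png",[],None,"scene")
a=cv2.resize(p["color"][150:340,290:430,::-1],None,fx=3,fy=3); b=cv2.resize(p2["color"][140:310,330:460,::-1],None,fx=3,fy=3)
h=max(a.shape[0],b.shape[0]); b=cv2.copyMakeBorder(b,0,h-b.shape[0],0,0,0); cv2.imwrite("pics/s3.png",np.hstack([a,b])[:600,:800])
E
```

```text
t11.82 pos [ 0.4574 -0.3056  0.1497] rot [-3.1065  0.0184  0.8784] tilt deg 2.27 op 0.0383 F [ 0.2  0.6 -5.4] q [-0.72  0.49  1.55 -0.02  1.13 -0.02]
bottom [ 0.4521 -0.3044  0.0134] target [ 0.4513 -0.3046  0.004 ] shift in tool axes mm [-0.4 -0.2  9.4]
```

View pics/s3.png

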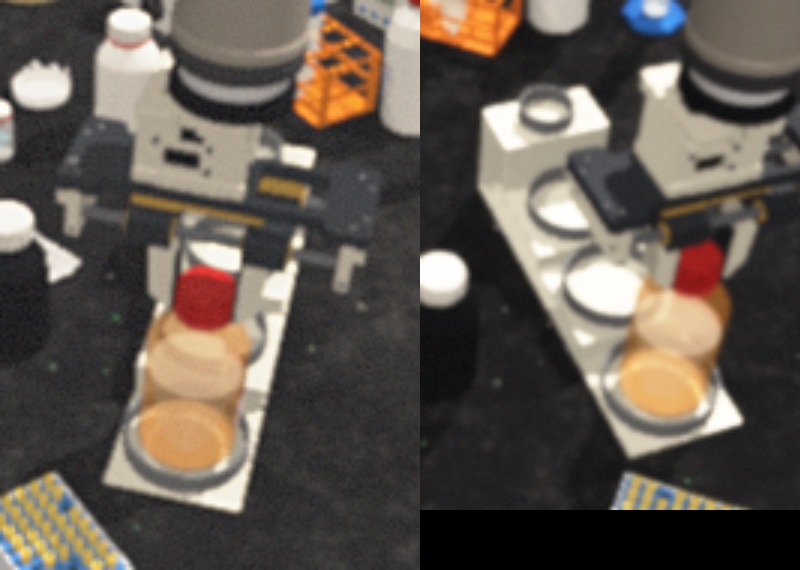

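The brown bottle is inside the largest collar, 9 mm above its floor. I'll lower it until it touches.

Call:
servo_tool(targets="0 0 5 0; 0 0 3 0; 0 0 0 0; 0 0 0 0")

```text
time: 12.42
tool_pos: [0.4573, -0.3057, 0.1416]
tool_rot: [-3.108, 0.018, 0.878]
contact_force: [-0.0, 0.9, -4.3]
opening: 0.0383
```

```bash
python3 -c "
from go import *
seat(0,.1364,0)"
```

```text
t12.43 pos [ 0.4573 -0.3057  0.1416] rot [-3.1076  0.0184  0.8783] tilt deg 2.21 op 0.0383 F [-0.   0.9 -4.3] q [-0.72  0.5   1.56 -0.02  1.11 -0.02]
bottom [ 0.4521 -0.3047  0.0053] target [ 0.4513 -0.3046  0.004 ] shift in tool axes mm [-0.4 -0.6  1.3]
```

Call:
servo_tool(targets="0 0 1.5 0; 0 0 1 0; 0 0 0 0")

```text
time: 12.8
tool_pos: [0.4572, -0.3062, 0.1415]
tool_rot: [-3.11, 0.019, 0.878]
contact_force: [1.1, -0.2, -3.7]
opening: 0.0387
```

Call:
servo_tool(targets="0 0 3 0; 0 0 2 0; 0 0 0 0")

```text
time: 13.18
tool_pos: [0.4574, -0.307, 0.1415]
tool_rot: [-3.115, 0.02, 0.879]
contact_force: [0.6, 0.3, -4.6]
opening: 0.0383
```

Call:
servo_tool(targets="0 0 3 0; 0 0 0 0; 0 0 0 0; 0 0 0 0", hand=0.6)

```text
time: 13.68
tool_pos: [0.4582, -0.3077, 0.1383]
tool_rot: [-3.117, 0.02, 0.879]
contact_force: [0.6, -0.5, -0.5]
opening: 0.0551
```

```bash
python3 - <<'E'
from look import *
from go import seat
seat(0,.1364,0)
q=(.5267,-.2125,.885)
p=look("pics/s4.png",[("brown_bottle_mid",.4513,-.3046,.004)],q,"side")
E
```

```text
t13.68 pos [ 0.4582 -0.3077  0.1383] rot [-3.1169  0.0205  0.8786] tilt deg 1.84 op 0.0551 F [ 0.6 -0.5 -0.5] q [-0.72  0.5   1.57 -0.02  1.09 -0.01]
bottom [ 0.4538 -0.3077  0.002 ] target [ 0.4513 -0.3046  0.004 ] shift in tool axes mm [ 0.8 -3.9 -1.9]
```

View pics/s4.png

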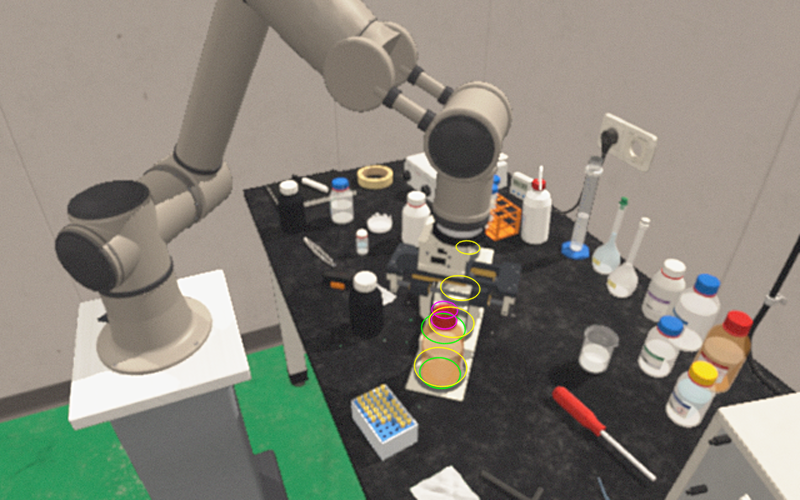

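Call:
servo_tool(targets="0 0 -20 0; 0 0 -35 0; 0 0 -40 0; 0 0 -30 0; 0 0 0 0")

```text
time: 14.35
tool_pos: [0.4625, -0.3077, 0.266]
tool_rot: [-3.116, 0.02, 0.879]
contact_force: [-0.1, 0.9, -0.8]
opening: 0.055
```

```bash
python3 - <<'E'
from look import *
R=pickle.load(open("R.pkl","rb"))
go(*R["white_bottle_mid"],.25)
E
```

```text
t14.35 pos [ 0.4625 -0.3077  0.266 ] rot [-3.1158  0.0201  0.8786] op 0.0550 F [-0.1  0.9 -0.8] q [-0.71  0.4   1.37 -0.02  1.4  -0.02]
turn first 0.000 rad; then x 384.2 y -157.0 z 16.0 mm
```

Call:
servo_tool(targets="38 -16 0 0; 38 -16 0 0; 38 -16 0 0; 38 -16 0 0; 38 -16 0 0; 38 -16 0 0; 38 -16 0 0; 38 -16 0 0; 38 -15 0 0; 30 -10 0 0; 0 0 0 0; 0 0 0 0", hand=0.7)

```text
time: 15.85
tool_pos: [0.5808, 0.0883, 0.2448]
tool_rot: [-3.096, 0.031, 0.877]
contact_force: [0.3, 0.1, -0.4]
opening: 0.0642
```

```bash
python3 - <<'E'
from look import *
R=pickle.load(open("R.pkl","rb"))
n="white_bottle_mid"
p=look("pics/w3.png",[(n,*R[n],0)],(.5267,-.2125,.885))
print(refine(n,[p],R[n]))
go(*R[n],.25)
E
```

```text
(array([0.59133014, 0.09233724]), array([36.05167286]), [array([0., 0.])])
t15.90 pos [0.5808 0.0882 0.2448] rot [-3.0956  0.0309  0.8761] op 0.0642 F [-0.5 -0.  -0.6] q [0.02 0.49 1.29 0.01 1.42 0.71]
turn first 0.000 rad; then x 4.0 y 4.6 z -5.2 mm
```

View pics/w3.png

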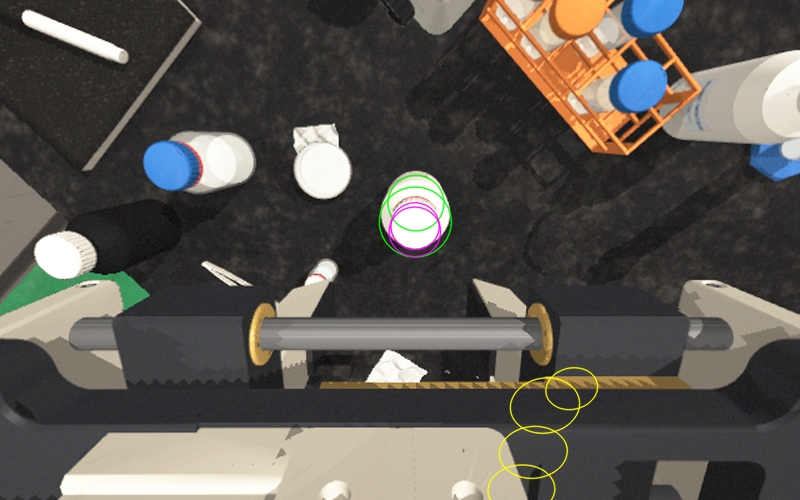

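Call:
servo_tool(targets="2 3 0 0; 2 3 0 0; 0 0 0 0; 0 0 30 0; 0 0 30 0; 0 0 20 0; 0 0 0 0; 0 0 0 0")

```text
time: 16.9
tool_pos: [0.5851, 0.0842, 0.1646]
tool_rot: [-3.099, 0.028, 0.871]
contact_force: [0.8, -0.6, 0.2]
opening: 0.0644
```

```bash
python3 - <<'E'
from look import *
go(.590,.091,.118)
E
```

```text
t16.90 pos [0.5851 0.0842 0.1646] rot [-3.0991  0.0285  0.8711] op 0.0644 F [ 0.8 -0.6  0.2] q [0.01 0.55 1.4  0.01 1.24 0.71]
turn first 0.000 rad; then x 8.4 y -0.6 z 46.6 mm
```

Call:
servo_tool(targets="4 0 10 0; 4 0 12 0; 0 0 12 0; 0 0 10 0; 0 0 0 0; 0 0 0 0")

```text
time: 17.65
tool_pos: [0.589, 0.0911, 0.1187]
tool_rot: [-3.101, 0.027, 0.871]
contact_force: [-1.0, -0.5, -0.6]
opening: 0.0643
```

```bash
python3 - <<'E'
from look import *
go(.590,.091,.118)
R=pickle.load(open("R.pkl","rb"))
p=look("pics/x.png",[],None,"side"); p2=look("pics/x.png",[],None,"scene")
a=cv2.resize(p["color"][80:230,270:400,::-1],None,fx=3,fy=3); b=cv2.resize(p2["color"][70:220,240:370,::-1],None,fx=3,fy=3)
cv2.imwrite("pics/s5.png",np.hstack([a,b]))
E
```

```text
t17.65 pos [0.589  0.0911 0.1187] rot [-3.1008  0.027   0.8712] op 0.0643 F [-1.  -0.5 -0.6] q [0.02 0.61 1.44 0.01 1.14 0.72]
turn first 0.000 rad; then x 0.5 y 0.8 z 0.7 mm
```

View pics/s5.png

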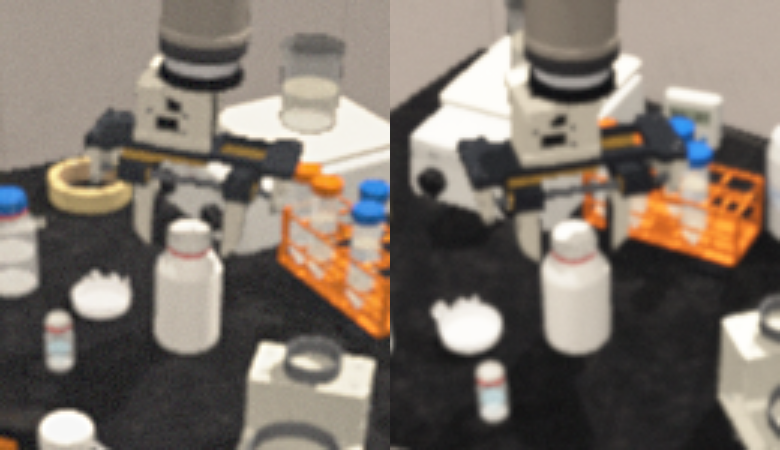

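Call:
servo_tool(targets="0 0 2 0; 0 0 0 0; 0 0 0 0; 0 0 0 0; 0 0 0 0; 0 0 0 0", hand=0.2, squeeze=35)

```text
time: 18.5
tool_pos: [0.5894, 0.091, 0.1176]
tool_rot: [-3.102, 0.026, 0.871]
contact_force: [0.1, -0.3, 0.1]
opening: 0.0383
```

Call:
servo_tool(targets="0 0 -8 0; 0 0 -16 0; 0 0 -25 0; 0 0 -30 0; 0 0 -30 0; 0 0 -30 0; 0 0 -10 0; 0 0 0 0; 0 0 0 0")

```text
time: 19.62
tool_pos: [0.5955, 0.0901, 0.2742]
tool_rot: [-3.101, 0.027, 0.871]
contact_force: [-0.9, -1.4, -4.0]
opening: 0.038
```

```bash
python3 - <<'E'
from look import *
from go import seat
seat(1,.1176,.12)
p=look("pics/s6.png",[],None,"side")
E
```

```text
t19.62 pos [0.5955 0.0901 0.2742] rot [-3.101   0.0268  0.8711] tilt deg 2.78 op 0.0380 F [-0.9 -1.4 -4. ] q [0.02 0.49 1.19 0.01 1.5  0.72]
bottom [0.5898 0.0908 0.1568] target [ 0.5083 -0.2349  0.147 ] shift in tool axes mm [-301.3  148.1   11.9]
```

View pics/s6.png

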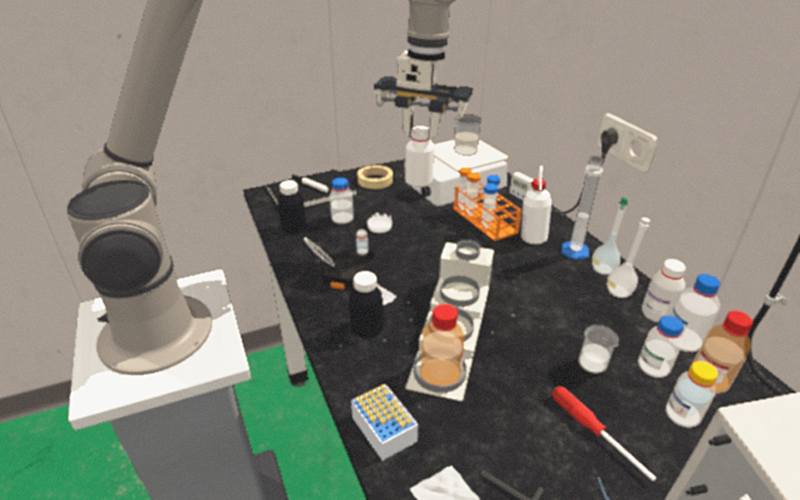

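Call:
servo_tool(targets="-15 8 0 0; -23 11 0 0; -23 11 0 0; -23 11 0 0; -23 11 0 0; -23 11 0 0; -23 11 0 0; -23 11 0 0; -23 11 0 0; -23 11 0 0; -23 11 0 0; -23 11 0 0; -23 12 0 0; -12 8 0 0; 0 0 0 0; 0 0 0 0; 0 0 0 0")

```text
time: 21.8
tool_pos: [0.4997, -0.2586, 0.266]
tool_rot: [-3.082, 0.04, 0.866]
contact_force: [-0.2, -0.3, -3.2]
opening: 0.0383
```

```bash
python3 -c "
from go import *
seat(1,.1176,.03)"
```

```text
t21.80 pos [ 0.4997 -0.2586  0.266 ] rot [-3.0818  0.0398  0.8658] tilt deg 4.11 op 0.0383 F [-0.2 -0.3 -3.2] q [-0.6   0.43  1.31 -0.03  1.46  0.12]
bottom [ 0.4914 -0.2576  0.1487] target [ 0.5083 -0.2349  0.057 ] shift in tool axes mm [31.9  3.6 90.5]
```

Call:
servo_tool(targets="10 1 0 0; 10 1 0 0; 8 1 0 0; 0 0 0 0; 0 0 0 0")

```text
time: 22.42
tool_pos: [0.5225, -0.2357, 0.2647]
tool_rot: [-3.082, 0.039, 0.869]
contact_force: [-0.6, 0.1, -2.6]
opening: 0.0381
```

```bash
python3 - <<'E'
from look import *
from go import seat
seat(1,.1176,.03)
q=(.5267,-.2125,.885)
p=look("pics/x.png",[],None,"side"); p2=look("pics/x.png",[],None,"scene")
a=cv2.resize(p["color"][120:330,300:430,::-1],None,fx=2.8,fy=2.8); b=cv2.resize(p2["color"][100:310,320:450,::-1],None,fx=2.8,fy=2.8)
cv2.imwrite("pics/s7.png",np.hstack([a,b]))
p=look("pics/w4.png",[],q)
E
```

```text
t22.43 pos [ 0.5225 -0.2357  0.2647] rot [-3.0819  0.0394  0.8693] tilt deg 4.10 op 0.0381 F [-0.6  0.1 -2.6] q [-0.54  0.46  1.28 -0.03  1.47  0.16]
bottom [ 0.5142 -0.2347  0.1474] target [ 0.5083 -0.2349  0.057 ] shift in tool axes mm [-0.4  1.1 90.6]
```

View pics/s7.png

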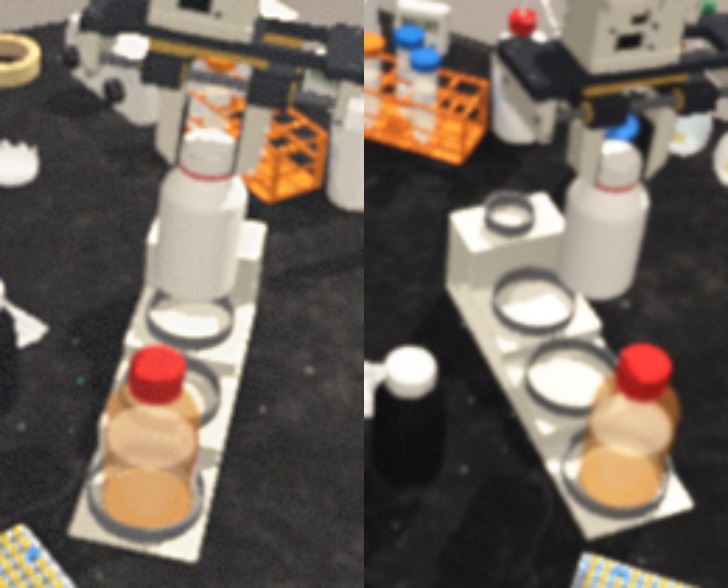

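View pics/w4.png

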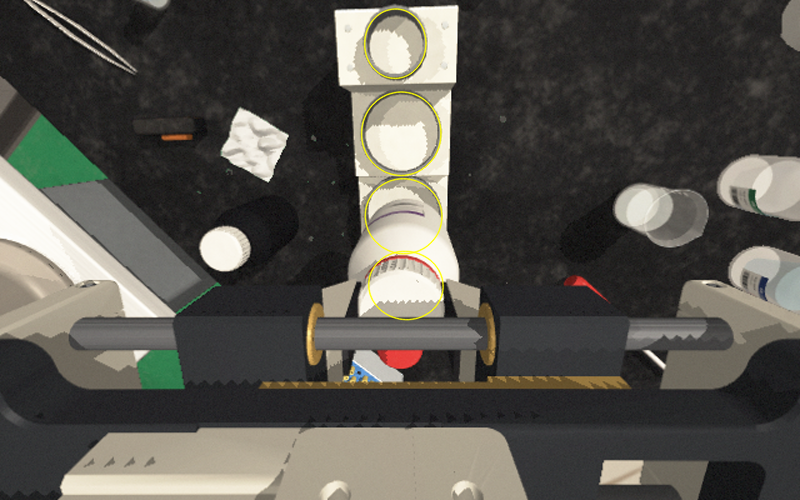

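Call:
servo_tool(targets="0 0 15 0; 0 0 25 0; 0 0 25 0; 0 0 15 0; 0 0 0 0; 0 0 0 0")

```text
time: 23.32
tool_pos: [0.5145, -0.2358, 0.179]
tool_rot: [-3.079, 0.04, 0.867]
contact_force: [0.6, 0.1, -2.8]
opening: 0.0385
```

```bash
cat > duo.py <<'E'
from look import *
def duo(fn,z=(.5267,-.2125,.885),a=(290,130,430,330),b=(320,130,460,320),s=2.8,items=[]):
    p=cams.read_camera("side");p2=cams.read_camera("scene")
    overlay(p,items,z,"pics/a.png",a,s);overlay(p2,items,z,"pics/b.png",b,s)
    A=cv2.imread("pics/a.png");Bm=cv2.imread("pics/b.png");h=max(len(A),len(Bm))
    f=lambda I:cv2.copyMakeBorder(I,0,h-len(I),0,0,0)
    cv2.imwrite(fn,np.hstack([f(A),f(Bm)])[:600,:800])
    return p,p2
E
python3 - <<'E'
from duo import *
from go import seat
seat(1,.1176,0)
duo("pics/s8.png",None)
E
```

```text
t23.32 pos [ 0.5145 -0.2358  0.179 ] rot [-3.0793  0.0399  0.8665] tilt deg 4.24 op 0.0385 F [ 0.6  0.1 -2.8] q [-0.55  0.51  1.44 -0.03  1.26  0.17]
bottom [ 0.5059 -0.2346  0.0617] target [ 0.5083 -0.2349  0.027 ] shift in tool axes mm [ 2.7  4.2 34.5]
```

View pics/s8.png

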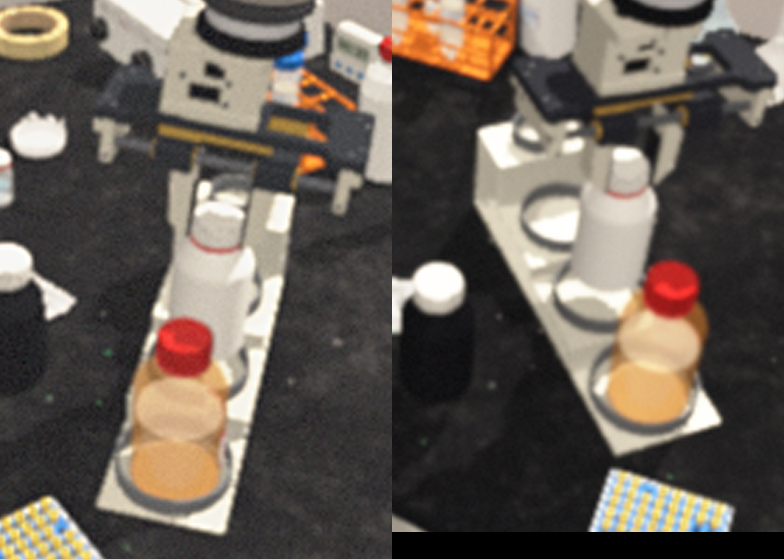

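Call:
servo_tool(targets="1 2 4 0; 1 2 8 0; 0 0 8 0; 0 0 6 0; 0 0 0 0; 0 0 0 0")

```text
time: 24.18
tool_pos: [0.5176, -0.2369, 0.1519]
tool_rot: [-3.081, 0.04, 0.867]
contact_force: [0.4, -0.1, -3.0]
opening: 0.0382
```

```bash
python3 - <<'E'
from duo import *
from go import seat
seat(1,.1176,0)
duo("pics/s9.png",None)
E
```

```text
t24.18 pos [ 0.5176 -0.2369  0.1519] rot [-3.0813  0.0396  0.8667] tilt deg 4.13 op 0.0382 F [ 0.4 -0.1 -3. ] q [-0.55  0.54  1.46 -0.03  1.2   0.17]
bottom [ 0.5092 -0.2358  0.0346] target [ 0.5083 -0.2349  0.027 ] shift in tool axes mm [ 0.4 -0.8  7.6]
```

View pics/s9.png

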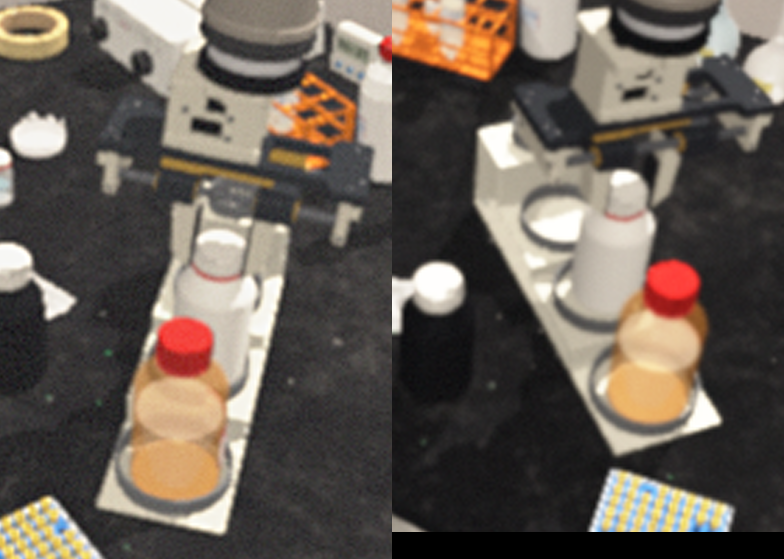

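Call:
servo_tool(targets="0 0 4 0; 0 0 3 0; 0 0 3 0; 0 0 3 0; 0 0 3 0; 0 0 3 0")

```text
time: 25.02
tool_pos: [0.5165, -0.2378, 0.1447]
tool_rot: [-3.09, 0.041, 0.867]
contact_force: [-6.1, 4.3, 17.4]
opening: 0.0385
```

```bash
python3 -c "
from go import *
seat(1,.1176,0)"
```

```text
t25.02 pos [ 0.5165 -0.2378  0.1447] rot [-3.0904  0.0405  0.867 ] tilt deg 3.74 op 0.0385 F [-6.1  4.3 17.4] q [-0.55  0.54  1.48 -0.03  1.17  0.17]
bottom [ 0.5089 -0.2375  0.0274] target [ 0.5083 -0.2349  0.027 ] shift in tool axes mm [ 1.6 -2.   0.4]
```

Call:
servo_tool(targets="0 0 3 0; 0 0 3 0; 0 0 4 0; 0 0 4 0; 0 0 4 0; 0 0 4 0; 0 0 4 0; 0 0 4 0; 0 0 0 0")

```text
time: 26.15
tool_pos: [0.5154, -0.2369, 0.1455]
tool_rot: [-3.11, 0.038, 0.867]
contact_force: [-0.2, -0.7, -3.3]
opening: 0.0381
```

```bash
python3 -c "
from go import *
seat(1,.1176,0)"
```

```text
t26.15 pos [ 0.5154 -0.2369  0.1455] rot [-3.1104  0.038   0.8675] tilt deg 2.81 op 0.0381 F [-0.2 -0.7 -3.3] q [-0.55  0.53  1.5  -0.04  1.15  0.17]
bottom [ 0.5097 -0.2379  0.028 ] target [ 0.5083 -0.2349  0.027 ] shift in tool axes mm [ 1.4 -2.9  1.1]
```

Call:
servo_tool(targets="0 0 4 0; 0 0 4 0; 0 0 3 0")

```text
time: 26.52
tool_pos: [0.5169, -0.2387, 0.1441]
tool_rot: [-3.122, 0.037, 0.867]
contact_force: [-7.5, 4.1, 19.7]
opening: 0.0382
```

Call:
servo_tool(targets="0 0 0 0; 0 0 0 0; 0 0 0 0", hand=0.6)

```text
time: 26.9
tool_pos: [0.5173, -0.239, 0.1442]
tool_rot: [-3.123, 0.037, 0.867]
contact_force: [0.8, 0.1, 0.2]
opening: 0.0546
```

Call:
servo_tool(targets="0 0 -15 0; 0 0 -30 0; 0 0 -35 0; 0 0 -30 0; 0 0 0 0")

```text
time: 27.52
tool_pos: [0.5222, -0.2374, 0.2595]
tool_rot: [-3.124, 0.037, 0.867]
contact_force: [0.7, 0.0, -0.3]
opening: 0.0551
```

```bash
python3 - <<'E'
from duo import *
R=pickle.load(open("R.pkl","rb"))
go(*R["clear_bottle_mid"],.23)
p,p2=duo("pics/s10.png",(.5267,-.2125,.885),items=[("white_bottle_mid",.5083,-.2349,.027),("brown_bottle_mid",.4513,-.3046,.004)])
E
```

```text
t27.52 pos [ 0.5222 -0.2374  0.2595] rot [-3.1235  0.0371  0.867 ] op 0.0551 F [ 0.7  0.  -0.3] q [-0.54  0.44  1.33 -0.03  1.4   0.17]
turn first 0.000 rad; then x 336.1 y -361.8 z 29.5 mm
```

View pics/s10.png

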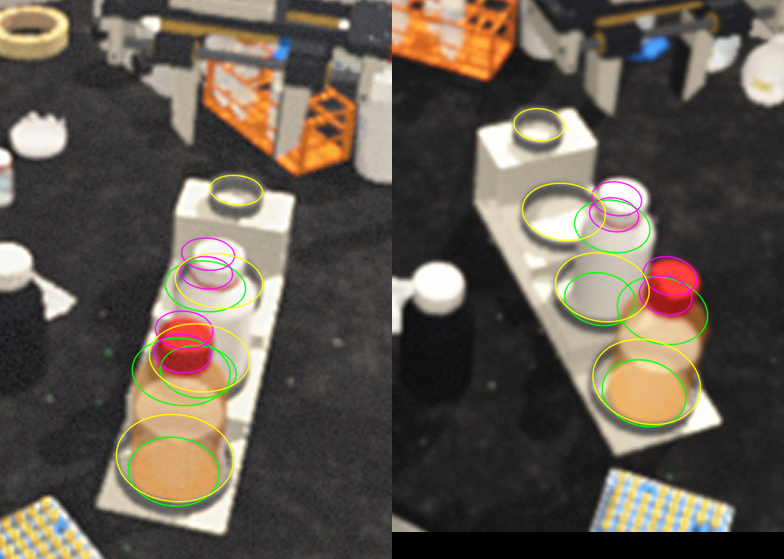

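```bash
python3 - <<'E'
from duo import *
p=cams.read_camera("side");p2=cams.read_camera("scene")
pickle.dump((p,p2),open("P.pkl","wb"))
for n,x0,zz in (("white_bottle_mid",(.512,-.232),.027),("brown_bottle_mid",(.4513,-.3046),.004)):
  for dz in (-.004,0,.004,.008,.016):
    x,s,e=refine(n,[p,p2],x0,zz+dz); print(n,dz,x.round(4),s.round(1),s.sum().round(1))
E
```

```text
white_bottle_mid -0.004 [ 0.517 -0.237] [24.5 30.3] 54.8
white_bottle_mid 0 [ 0.514  -0.2405] [24.6 29.5] 54.1
white_bottle_mid 0.004 [ 0.512  -0.2425] [23.6 27.3] 50.9
white_bottle_mid 0.008 [ 0.5045 -0.2415] [16.6 30.3] 46.8
white_bottle_mid 0.016 [ 0.4965 -0.245 ] [17.6 29.8] 47.4
brown_bottle_mid -0.004 [ 0.4498 -0.3091] [31.1 32.8] 64.0
brown_bottle_mid 0 [ 0.4513 -0.3066] [31.3 33.2] 64.4
brown_bottle_mid 0.004 [ 0.4493 -0.3086] [29.9 33.8] 63.6
brown_bottle_mid 0.008 [ 0.4468 -0.3096] [27.4 33.3] 60.7
brown_bottle_mid 0.016 [ 0.4408 -0.3111] [20.2 30.5] 50.7
```

```bash
python3 - <<'E'
from duo import *
p=cams.read_camera("wrist")
overlay(p,[("white_bottle_mid",.514,-.2405,.027)],None,"pics/w5.png",(220,80,440,310),2.6)
overlay(cams.read_camera("side"),[("white_bottle_mid",.514,-.2405,.027),("brown_bottle_mid",.4513,-.3066,.004)],None,"pics/s11.png",(310,180,400,330),4)
E
```

```text
(no output)
```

View pics/w5.png

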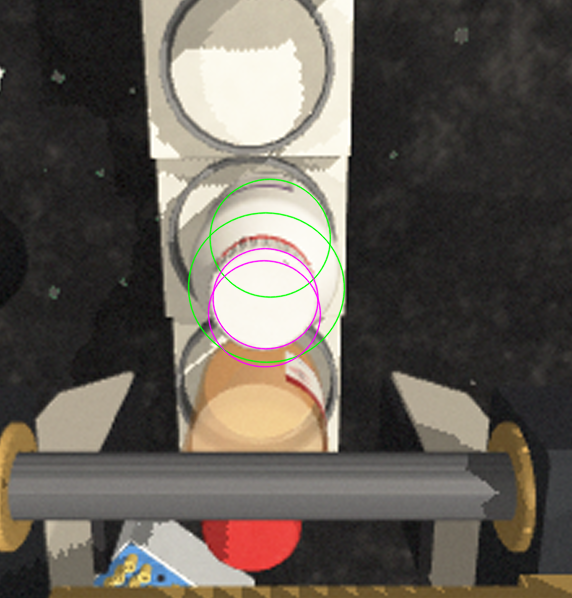

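View pics/s11.png

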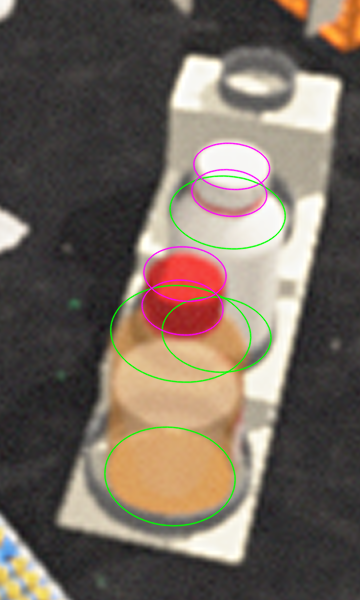

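Call:
servo_tool(targets="28 -30 0 0; 28 -30 0 0; 28 -30 0 0; 28 -30 0 0; 28 -30 0 0; 28 -30 0 0; 28 -30 0 0; 28 -30 0 0; 28 -30 0 0; 28 -30 0 0; 25 -27 0 0; 0 0 0 0; 0 0 0 0; 0 0 0 0", hand=0.7)

```text
time: 29.58
tool_pos: [0.464, 0.2193, 0.2424]
tool_rot: [-3.101, 0.05, 0.864]
contact_force: [-0.2, 0.0, 0.6]
opening: 0.0641
```

```bash
python3 - <<'E'
from duo import *
R=pickle.load(open("R.pkl","rb")); n="clear_bottle_mid"
p=look("pics/w6.png",[(n,*R[n],0)])
print(refine(n,[p],R[n]))
go(*R[n],.23)
E
```

```text
(array([0.462816  , 0.25436656]), array([40.]), [array([0., 0.])])
t29.62 pos [0.464  0.2192 0.2424] rot [-3.1009  0.0501  0.8639] op 0.0637 F [-0.1 -0.3 -0. ] q [0.29 0.35 1.5  0.01 1.35 0.99]
turn first 0.000 rad; then x 25.4 y -22.0 z 12.4 mm
```

View pics/w6.png

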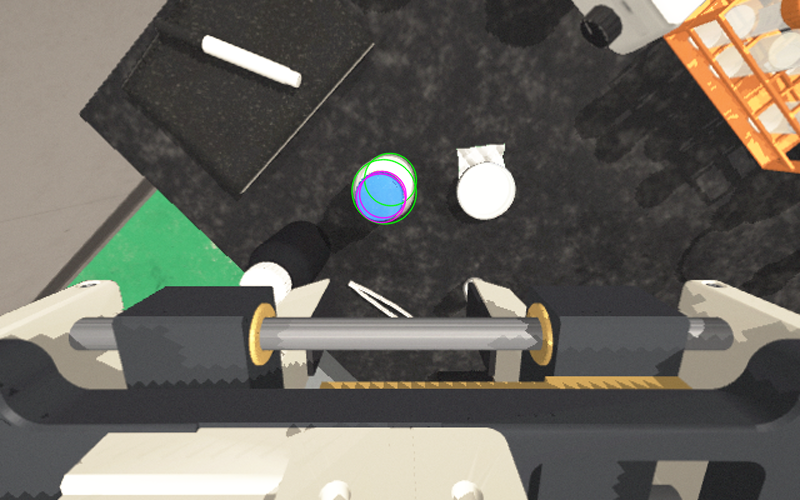

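Call:
servo_tool(targets="9 -8 5 0; 9 -8 10 0; 7 -6 20 0; 0 0 25 0; 0 0 20 0; 0 0 0 0; 0 0 0 0; 0 0 0 0")

```text
time: 30.62
tool_pos: [0.4585, 0.2553, 0.1582]
tool_rot: [-3.101, 0.049, 0.863]
contact_force: [-1.1, 0.1, -0.0]
opening: 0.0643
```

```bash
python3 - <<'E'
from look import *
go(.463,.2543,.105)
E
```

```text
t30.62 pos [0.4585 0.2553 0.1582] rot [-3.1006  0.0493  0.8625] op 0.0643 F [-1.1  0.1 -0. ] q [0.35 0.45 1.59 0.01 1.16 1.06]
turn first 0.000 rad; then x 2.2 y 4.0 z 53.2 mm
```

Call:
servo_tool(targets="3 3 10 0; 2 3 14 0; 0 0 14 0; 0 0 12 0; 0 0 0 0; 0 0 0 0")

```text
time: 31.38
tool_pos: [0.4637, 0.2544, 0.1043]
tool_rot: [-3.101, 0.049, 0.862]
contact_force: [-0.6, 0.6, -0.5]
opening: 0.0642
```

```bash
python3 - <<'E'
from duo import *
go(.463,.2543,.105)
duo("pics/s12.png",None,(230,70,360,210),(160,90,290,230),3)
E
```

```text
t31.38 pos [0.4637 0.2544 0.1043] rot [-3.1008  0.049   0.862 ] op 0.0642 F [-0.6  0.6 -0.5] q [0.35 0.53 1.64 0.01 1.03 1.05]
turn first 0.000 rad; then x -0.6 y -0.5 z -0.7 mm
```

View pics/s12.png

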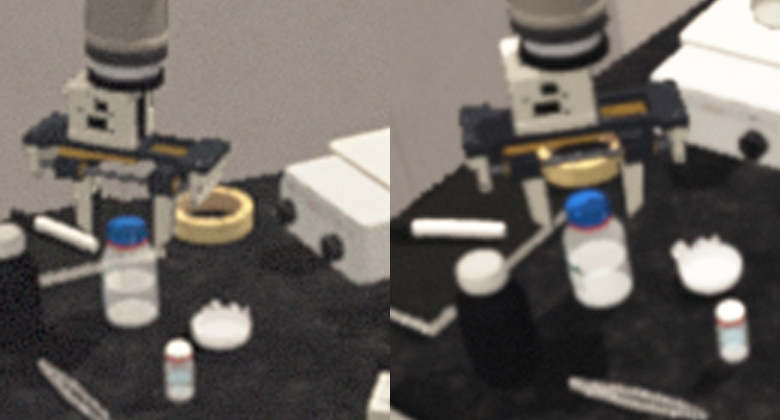

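Call:
servo_tool(targets="0 0 0 0; 0 0 0 0; 0 0 0 0; 0 0 0 0; 0 0 0 0; 0 0 4 0; 0 0 4 0; 0 0 4 0; 0 0 4 0; 0 0 0 0", hand=0.2, squeeze=35)

```text
time: 32.72
tool_pos: [0.4681, 0.258, 0.1068]
tool_rot: [-3.11, 0.027, 0.861]
contact_force: [-0.3, -0.3, -3.1]
opening: 0.0377
```

```bash
python3 - <<'E'
from look import *
go(.463,.2543,.105)
E
```

```text
t32.73 pos [0.4681 0.258  0.1068] rot [-3.11    0.0271  0.8614] op 0.0377 F [-0.3 -0.3 -3.1] q [0.35 0.52 1.64 0.02 1.01 1.05]
turn first 0.000 rad; then x -6.2 y -1.4 z 1.8 mm
```

Call:
servo_tool(targets="0 0 4 0; 0 0 4 0; 0 0 4 0; 0 0 4 0; 0 0 0 0")

```text
time: 33.35
tool_pos: [0.4727, 0.2617, 0.1062]
tool_rot: [-3.118, 0.007, 0.861]
contact_force: [-0.1, -0.3, -3.8]
opening: 0.0381
```

```bash
python3 - <<'E'
from duo import *
go(.463,.2543,.105)
duo("pics/s13.png",None,(230,70,360,210),(160,90,290,230),3)
E
```

```text
t33.35 pos [0.4727 0.2617 0.1062] rot [-3.1181  0.007   0.8609] op 0.0381 F [-0.1 -0.3 -3.8] q [0.35 0.52 1.65 0.02 0.99 1.05]
turn first 0.000 rad; then x -11.9 y -2.6 z 1.2 mm
```

View pics/s13.png

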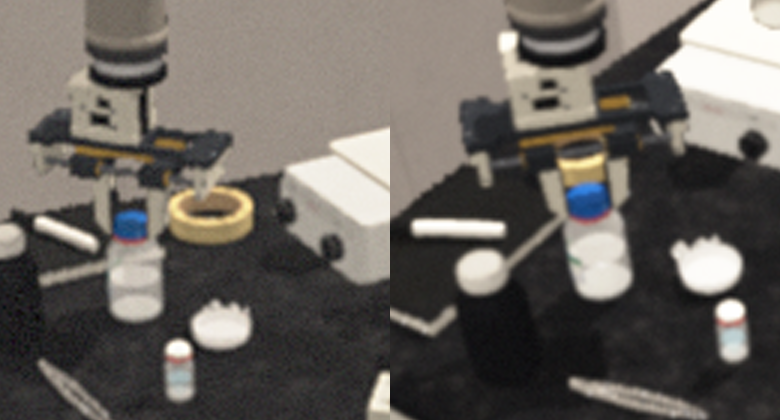

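Call:
servo_tool(targets="0 0 -8 0; 0 0 -16 0; 0 0 -25 0; 0 0 -30 0; 0 0 -30 0; 0 0 -30 0; 0 0 -10 0; 0 0 0 0; 0 0 0 0")

```text
time: 34.58
tool_pos: [0.4742, 0.2586, 0.2512]
tool_rot: [-3.11, 0.024, 0.86]
contact_force: [0.4, 0.2, -2.7]
opening: 0.0377
```

```bash
python3 - <<'E'
from look import *
from go import seat
seat(2,.106,.1)
E
```

```text
t34.58 pos [0.4742 0.2586 0.2512] rot [-3.1096  0.0238  0.8603] tilt deg 2.29 op 0.0377 F [ 0.4  0.2 -2.7] q [0.35 0.38 1.44 0.02 1.36 1.06]
bottom [0.47   0.2589 0.1453] target [ 0.5609 -0.1707  0.142 ] shift in tool axes mm [-266.2  349.2   -1.5]
```

Call:
servo_tool(targets="-15 20 0 0; -24 32 0 0; -24 32 0 0; -24 32 0 0; -24 32 0 0; -24 32 0 0; -24 32 0 0; -24 32 0 0; -24 32 0 0; -24 32 0 0; -16 22 0 0; 0 0 0 0; 0 0 0 0; 0 0 0 0")

```text
time: 36.33
tool_pos: [0.559, -0.154, 0.2261]
tool_rot: [-3.082, 0.04, 0.864]
contact_force: [-0.2, -0.2, -2.8]
opening: 0.0376
```

```bash
python3 - <<'E'
from duo import *
from go import seat
seat(2,.106,.03)
duo("pics/s14.png",None)
E
```

```text
t36.33 pos [ 0.559  -0.154   0.2261] rot [-3.0817  0.0401  0.8641] tilt deg 4.13 op 0.0376 F [-0.2 -0.2 -2.8] q [-0.39  0.49  1.33 -0.02  1.39  0.32]
bottom [ 0.5514 -0.1531  0.1203] target [ 0.5609 -0.1707  0.072 ] shift in tool axes mm [-5.3 21.6 47.4]
```

View pics/s14.png

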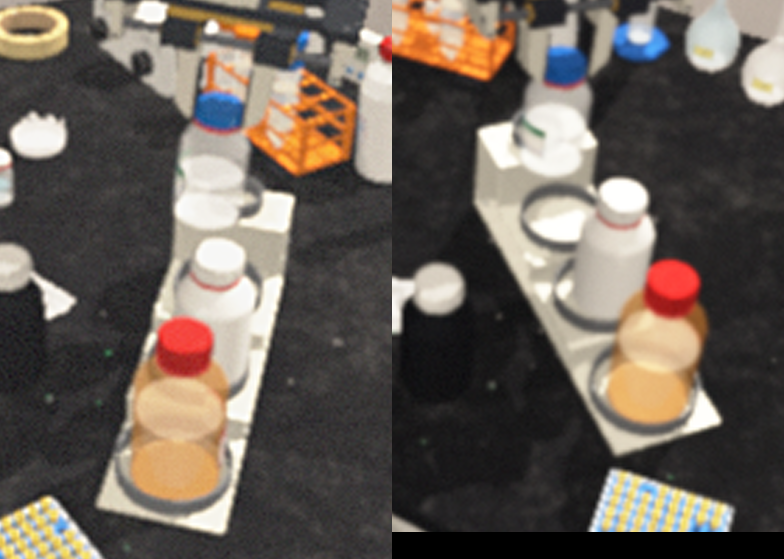

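Call:
servo_tool(targets="-2 8 0 0; -2 7 0 0; -1 6 0 0; 0 0 0 0; 0 0 0 0; 0 0 15 0; 0 0 15 0; 0 0 0 0; 0 0 0 0")

```text
time: 37.55
tool_pos: [0.57, -0.1711, 0.1926]
tool_rot: [-3.081, 0.04, 0.866]
contact_force: [-0.1, -0.0, -2.4]
opening: 0.0378
```

```bash
python3 - <<'E'
from duo import *
from go import seat
seat(2,.106,.0)
duo("pics/s15.png",None)
E
```

```text
t37.55 pos [ 0.57   -0.1711  0.1926] rot [-3.0809  0.0402  0.8658] tilt deg 4.17 op 0.0378 F [-0.1 -0.  -2.4] q [-0.41  0.55  1.33 -0.02  1.33  0.3 ]
bottom [ 0.5624 -0.1702  0.0869] target [ 0.5609 -0.1707  0.042 ] shift in tool axes mm [ 0.5  1.9 44.9]
```

View pics/s15.png

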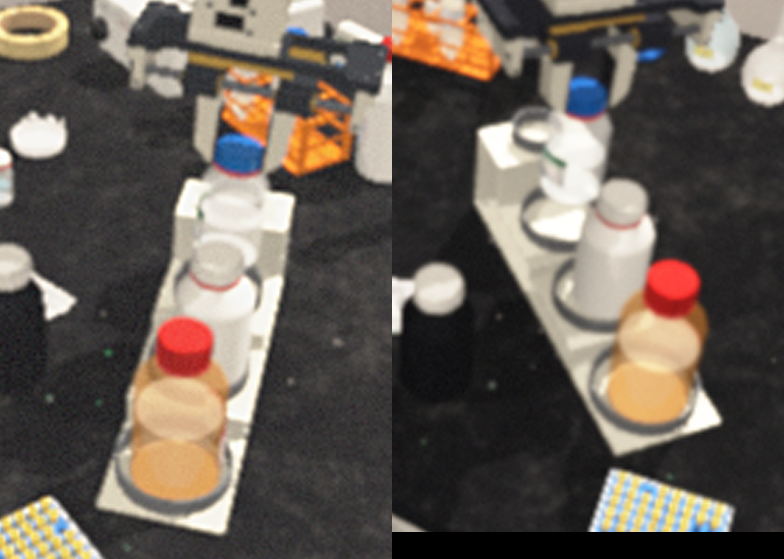

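Call:
servo_tool(targets="0 1 10 0; 0 1 10 0; 0 0 10 0; 0 0 6 0; 0 0 0 0; 0 0 0 0")

```text
time: 38.4
tool_pos: [0.5691, -0.1723, 0.1543]
tool_rot: [-3.082, 0.04, 0.866]
contact_force: [0.3, 0.0, -2.0]
opening: 0.0379
```

```bash
python3 - <<'E'
from duo import *
from go import seat
seat(2,.106,.0)
duo("pics/s16.png",None)
E
```

```text
t38.40 pos [ 0.5691 -0.1723  0.1543] rot [-3.0816  0.04    0.8657] tilt deg 4.13 op 0.0379 F [ 0.3  0.  -2. ] q [-0.41  0.58  1.38 -0.02  1.25  0.3 ]
bottom [ 0.5615 -0.1714  0.0486] target [ 0.5609 -0.1707  0.042 ] shift in tool axes mm [ 0.4 -0.5  6.6]
```

View pics/s16.png

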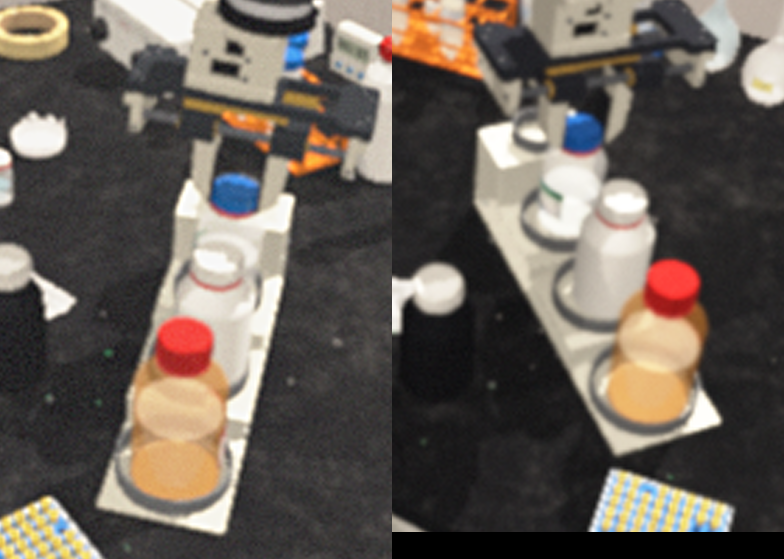

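The clear bottle is inside the third collar and tilted slightly. I'll lower it and press gently so it sits flat.

Call:
servo_tool(targets="0 0 4 0; 0 0 3 0; 0 0 3 0; 0 0 3 0; 0 0 4 0; 0 0 4 0; 0 0 4 0; 0 0 4 0")

```text
time: 39.5
tool_pos: [0.568, -0.1724, 0.1476]
tool_rot: [-3.097, 0.037, 0.866]
contact_force: [-8.2, 3.0, 22.4]
opening: 0.0376
```

```bash
python3 - <<'E'
from duo import *
from go import seat
seat(2,.106,.0)
E
```

```text
t39.50 pos [ 0.568  -0.1724  0.1476] rot [-3.0973  0.0369  0.8663] tilt deg 3.30 op 0.0376 F [-8.2  3.  22.4] q [-0.41  0.58  1.41 -0.02  1.21  0.3 ]
bottom [ 0.5619 -0.1724  0.0418] target [ 0.5609 -0.1707  0.042 ] shift in tool axes mm [ 0.6 -1.8 -0.2]
```

Call:
servo_tool(targets="0 0 4 0; 0 0 4 0; 0 0 4 0; 0 0 4 0; 0 0 4 0; 0 0 4 0; 0 0 4 0; 0 0 4 0")

```text
time: 40.5
tool_pos: [0.5659, -0.1719, 0.1473]
tool_rot: [-3.116, 0.033, 0.868]
contact_force: [-7.8, 3.5, 23.5]
opening: 0.0379
```

```bash
python3 - <<'E'
from duo import *
from go import seat
seat(2,.106,.0)
p,p2=duo("pics/s17.png",None)
for dz in (0,.004): print(refine("clear_bottle_mid",[p,p2],(.561,-.171),.042+dz)[:2])
E
```

```text
t40.50 pos [ 0.5659 -0.1719  0.1473] rot [-3.1161  0.033   0.8675] tilt deg 2.39 op 0.0379 F [-7.8  3.5 23.5] q [-0.41  0.57  1.43 -0.03  1.18  0.3 ]
bottom [ 0.5616 -0.1728  0.0414] target [ 0.5609 -0.1707  0.042 ] shift in tool axes mm [ 1.1 -1.9 -0.6]
(array([ 0.561 , -0.1775]), array([27.36862706, 25.78762312]))
(array([ 0.5605, -0.178 ]), array([25.98661555, 26.73013556]))
```

View pics/s17.png

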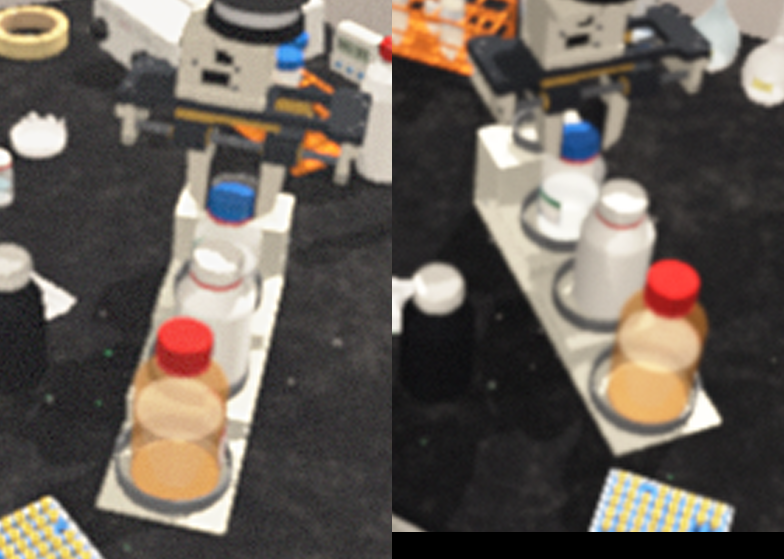

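Call:
servo_tool(targets="0 0 4 0; 0 0 4 0; 0 0 4 0; 0 0 4 0; 0 0 4 0; 0 0 3 0; 0 0 0 0; 0 0 2 0")

```text
time: 41.6
tool_pos: [0.5649, -0.1724, 0.1472]
tool_rot: [-3.133, 0.03, 0.868]
contact_force: [-3.6, -0.0, 13.3]
opening: 0.0379
```

Call:
servo_tool(targets="0 0 0 0; 0 0 0 0; 0 0 0 0", hand=0.6)

```text
time: 41.98
tool_pos: [0.5653, -0.1726, 0.1468]
tool_rot: [-3.133, 0.03, 0.868]
contact_force: [0.4, -0.3, 0.8]
opening: 0.0549
```

Call:
servo_tool(targets="0 0 -15 0; 0 0 -30 0; 0 0 -35 0; 0 0 -20 0; 0 0 0 0; 0 0 0 0")

```text
time: 42.72
tool_pos: [0.5682, -0.1707, 0.2525]
tool_rot: [-3.134, 0.03, 0.868]
contact_force: [0.4, -0.3, -0.2]
opening: 0.0553
```

```bash
python3 - <<'E'
from duo import *
R=pickle.load(open("R.pkl","rb"))
go(*R["vial_mid"],.2)
p,p2=duo("pics/s18.png",None)
for n,x0,z in (("clear_bottle_mid",(.561,-.171),.042),("white_bottle_mid",(.514,-.24),.027)):
  for dz in (-.004,0,.004): print(n,dz,refine(n,[p,p2],x0,z+dz)[:2])
D=pickle.load(open("D.pkl","rb"))
# black bottles
print([refine("white_bottle_mid",[D["scene"],D["side"]],x,0)[:2] for x in ((.42,.02),(.38,.27))])
p=look("pics/w7.png",[("clear_bottle_mid",.561,-.1735,.042)],(.5267,-.2125,.885))
E
```

```text
t42.73 pos [ 0.5682 -0.1707  0.2525] rot [-3.1345  0.0296  0.868 ] op 0.0553 F [ 0.4 -0.3 -0.2] q [-0.41  0.47  1.29 -0.03  1.4   0.3 ]
turn first 0.000 rad; then x 135.1 y -257.4 z 52.5 mm
clear_bottle_mid -0.004 (array([ 0.5605, -0.177 ]), array([28.74555922, 28.32196535]))
clear_bottle_mid 0 (array([ 0.558 , -0.1795]), array([28.31926995, 28.18068368]))
clear_bottle_mid 0.004 (array([ 0.56  , -0.1785]), array([28.30582972, 27.23191974]))
white_bottle_mid -0.004 (array([ 0.5165, -0.237 ]), array([19.6884676, 29.3310329]))
white_bottle_mid 0 (array([ 0.514, -0.24 ]), array([19.71203608, 28.16475056]))
white_bottle_mid 0.004 (array([ 0.5115, -0.243 ]), array([19.00720836, 25.36384887]))
[(array([0.4325, 0.035 ]), array([ 8.08820946, 12.63944143])), (array([0.4  , 0.264]), array([16.04290531, 19.14280924]))]
```

View pics/s18.png

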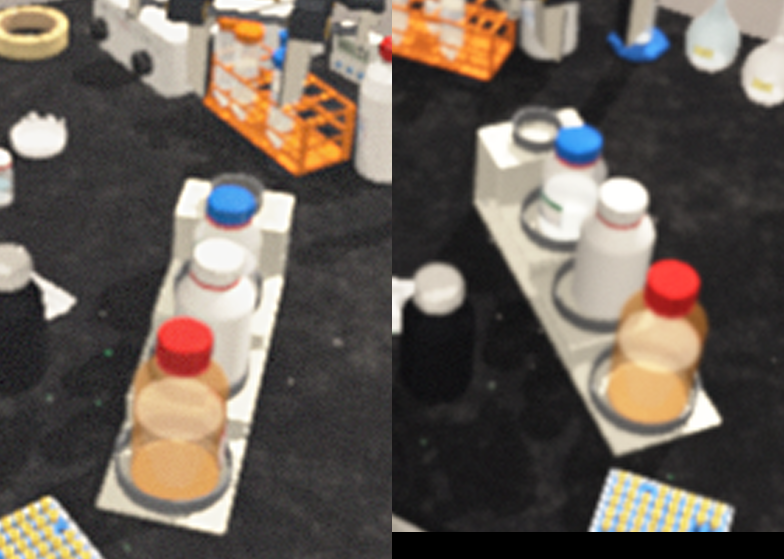

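View pics/w7.png

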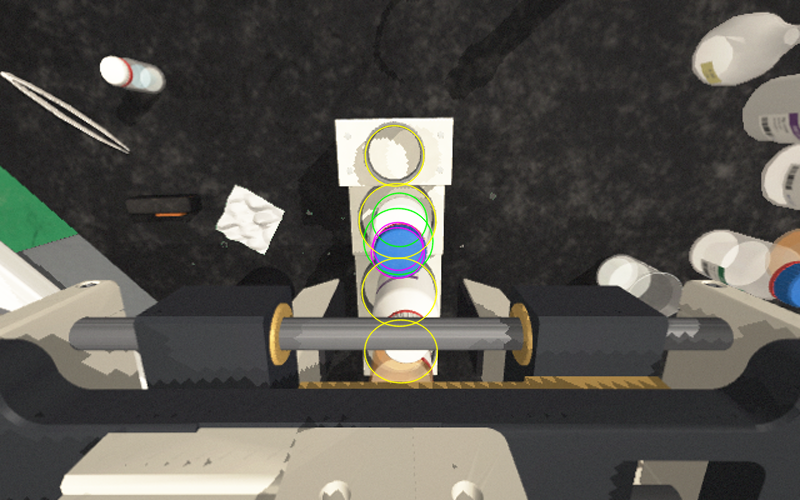

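```bash
python3 - <<'E'
from ov import *
D=pickle.load(open("D.pkl","rb"))
clk={"scene":(336,232),"side":(291.5,226)}
f=lambda q:np.concatenate([(proj(D[c],np.array([[q[0],q[1],.121]]))[0]-clk[c]) for c in clk])
s=least_squares(f,[.4,0]);print(s.x,f(s.x))
E
```

```text
[ 0.37219055 -0.1523098 ] [ 1.65299235  0.43758808 -1.15472578 -2.12604927]
```

Call:
servo_tool(targets="15 -29 0 0; 19 -36 0 0; 19 -36 0 0; 19 -36 0 0; 19 -36 0 0; 19 -36 0 0; 14 -26 0 0; 0 0 0 0; 0 0 20 0; 0 0 20 0; 0 0 0 0; 0 0 0 0")

```text
time: 44.38
tool_pos: [0.4632, 0.0795, 0.2027]
tool_rot: [-3.124, 0.037, 0.865]
contact_force: [0.7, -0.7, -0.9]
opening: 0.0551
```

```bash
python3 - <<'E'
from duo import *
R=pickle.load(open("R.pkl","rb")); n="vial_mid"
p=look("pics/w8.png",[(n,*R[n],0)])
x=refine(n,[p],R[n]); print(x)
go(*x[0],.1)
E
```

```text
(array([0.45758267, 0.09474902]), array([38.74838825]), [array([0., 0.])])
t44.42 pos [0.4632 0.0795 0.2026] rot [-3.1237  0.037   0.8655] op 0.0551 F [-0.2 -0.1  1. ] q [ 0.02  0.3   1.7  -0.02  1.18  0.73]
turn first 0.000 rad; then x 8.0 y -14.1 z 102.6 mm
```

View pics/w8.png

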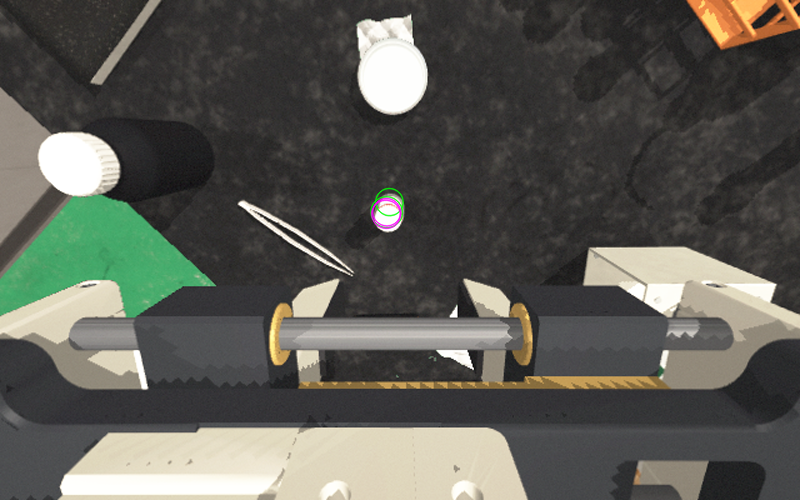

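Call:
servo_tool(targets="4 -6 10 0; 4 -6 20 0; 2 0 25 0; 2 0 25 0; 0 0 20 0; 0 0 0 0; 0 0 0 0; 0 0 0 0")

```text
time: 45.42
tool_pos: [0.4595, 0.0972, 0.1014]
tool_rot: [-3.128, 0.032, 0.866]
contact_force: [0.4, -0.2, 0.1]
opening: 0.0551
```

```bash
python3 - <<'E'
from duo import *
go(.4578,.0950,.032)
p=look("pics/w9.png",[("vial_mid",.4578,.095,0)])
print(refine("vial_mid",[p],(.4578,.095)))
E
```

```text
t45.42 pos [0.4595 0.0972 0.1014] rot [-3.1284  0.032   0.8657] op 0.0551 F [ 0.4 -0.2  0.1] q [ 0.05  0.43  1.83 -0.02  0.91  0.77]
turn first 0.000 rad; then x -2.8 y 0.1 z 69.4 mm
(array([0.4578, 0.0945]), array([34.64351816]), [array([0., 0.])])
```

View pics/w9.png

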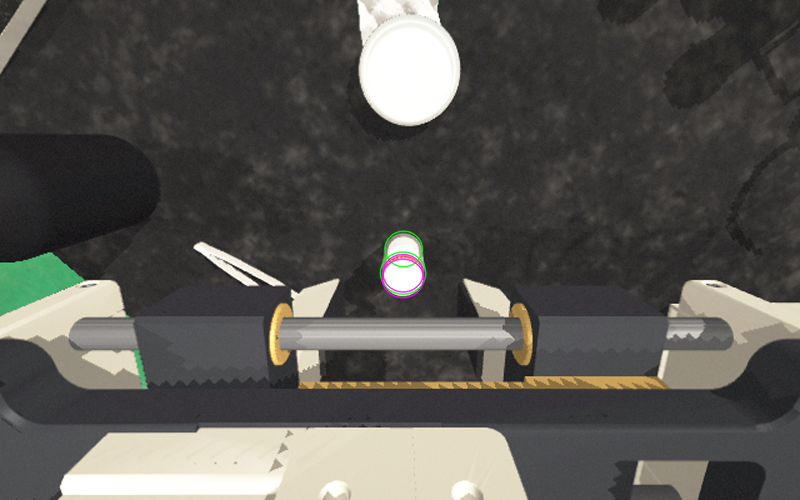

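Call:
servo_tool(targets="0 0 16 0; 0 0 18 0; 0 0 16 0; 0 1 10 0; 0 0 0 0; 0 0 0 0")

```text
time: 46.22
tool_pos: [0.462, 0.0957, 0.0437]
tool_rot: [-3.135, 0.025, 0.865]
contact_force: [-0.1, -0.4, 0.6]
opening: 0.0553
```

```bash
python3 - <<'E'
from duo import *
go(.4578,.0945,.032)
duo("pics/s19.png",None,(230,110,360,230),(210,130,340,250),3)
E
```

```text
t46.23 pos [0.462  0.0957 0.0437] rot [-3.1353  0.0254  0.8651] op 0.0553 F [-0.1 -0.4  0.6] q [ 0.05  0.52  1.88 -0.02  0.75  0.77]
turn first 0.000 rad; then x -3.7 y -2.4 z 11.7 mm
```

View pics/s19.png

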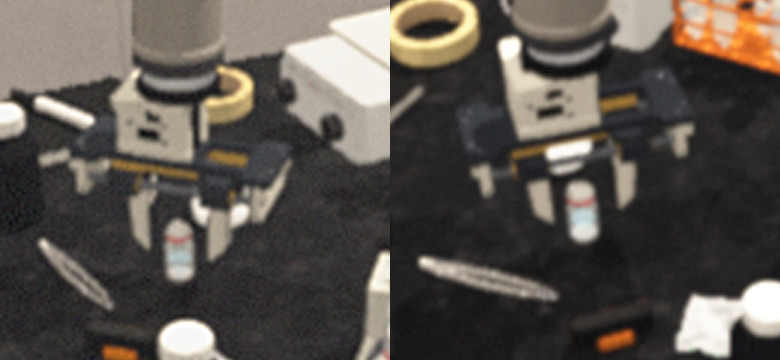

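Call:
servo_tool(targets="-2 -1 5 0; -2 -1 6 0; 0 0 0 0; 0 0 0 0")

```text
time: 46.82
tool_pos: [0.4575, 0.0937, 0.0326]
tool_rot: [-3.136, 0.025, 0.865]
contact_force: [0.4, 0.3, 0.0]
opening: 0.0552
```

```bash
python3 - <<'E'
from duo import *
go(.4578,.0945,.032)
E
```

```text
t46.83 pos [0.4575 0.0937 0.0326] rot [-3.136   0.0248  0.8652] op 0.0552 F [0.4 0.3 0. ] q [ 0.05  0.54  1.91 -0.02  0.72  0.77]
turn first 0.000 rad; then x 0.8 y -0.3 z 0.6 mm
```

Call:
servo_tool(targets="0 0 0 0; 0 0 0 0; 0 0 0 0; 0 0 0 0; 0 0 0 0; 0 0 0 0", hand=0.1, squeeze=12)

```text
time: 47.58
tool_pos: [0.4577, 0.0938, 0.0328]
tool_rot: [-3.136, 0.024, 0.865]
contact_force: [0.6, -0.2, 0.3]
opening: 0.0255
```

Call:
servo_tool(targets="0 0 -8 0; 0 0 -16 0; 0 0 -30 0; 0 0 -35 0; 0 0 -35 0; 0 0 -35 0; 0 0 -20 0; 0 0 0 0; 0 0 0 0")

```text
time: 48.7
tool_pos: [0.4604, 0.0966, 0.2203]
tool_rot: [-3.137, 0.024, 0.865]
contact_force: [-0.5, -0.2, -1.0]
opening: 0.0258
```

```bash
python3 - <<'E'
from duo import *
from go import seat
seat(3,.0326,.08)
duo("pics/s20.png",None,(230,60,430,230),(200,60,330,250),3)
E
```

```text
t48.70 pos [0.4604 0.0966 0.2203] rot [-3.1369  0.0236  0.8653] tilt deg 1.38 op 0.0258 F [-0.5 -0.2 -1. ] q [ 0.05  0.27  1.68 -0.01  1.2   0.76]
bottom [0.4598 0.0961 0.1877] target [ 0.6021 -0.1204  0.173 ] shift in tool axes mm [-72.2 248.8  15.2]
```

View pics/s20.png

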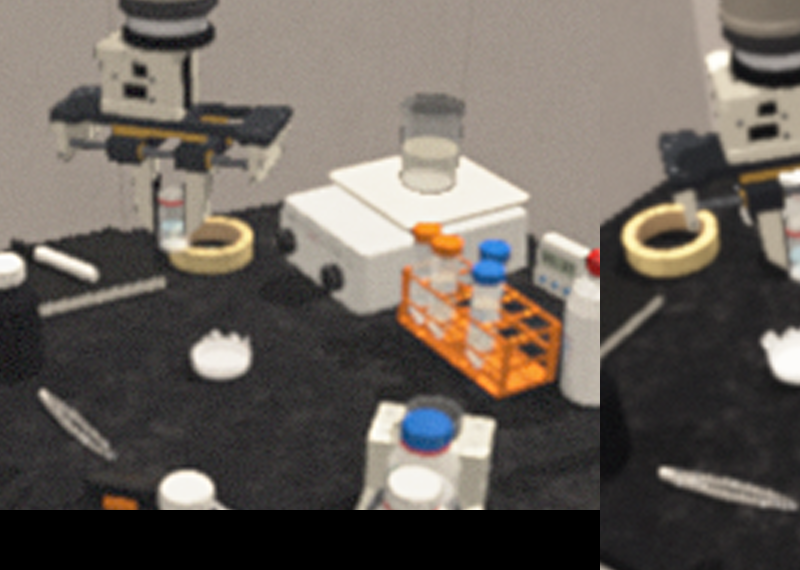

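Call:
servo_tool(targets="-6 22 0 0; -10 34 0 0; -10 34 0 0; -10 34 0 0; -10 34 0 0; -10 34 0 0; -8 28 0 0; -3 12 0 0; 0 0 0 0; 0 0 0 0; 0 0 0 0")

```text
time: 50.18
tool_pos: [0.5926, -0.1079, 0.2083]
tool_rot: [-3.118, 0.033, 0.869]
contact_force: [0.1, -0.5, -0.5]
opening: 0.0256
```

```bash
python3 - <<'E'
from duo import *
from go import seat
seat(3,.0326,.03)
p=look("pics/w10.png",[],(.5267,-.2125,.885))
duo("pics/s21.png",None)
E
```

```text
t50.17 pos [ 0.5926 -0.1079  0.2083] rot [-3.1177  0.0331  0.8687] tilt deg 2.34 op 0.0256 F [ 0.1 -0.5 -0.5] q [-0.3   0.53  1.31 -0.02  1.33  0.41]
bottom [ 0.5913 -0.1082  0.1757] target [ 0.6021 -0.1204  0.123 ] shift in tool axes mm [-0.7 17.3 52.4]
```

View pics/w10.png

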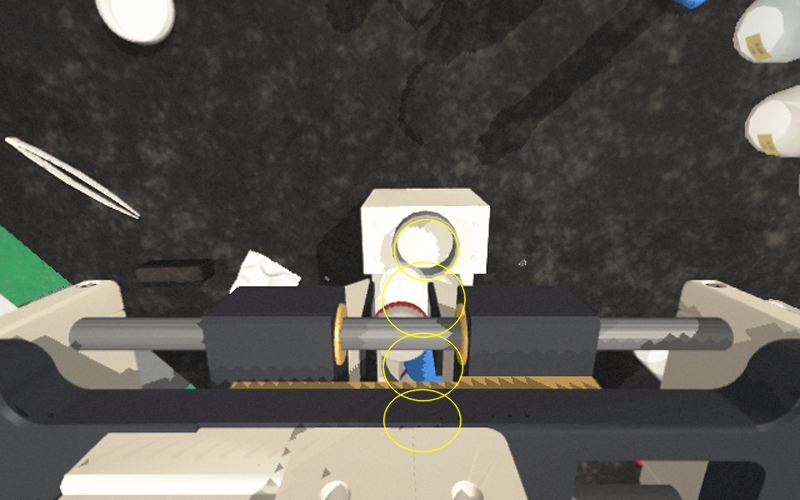

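View pics/s21.png

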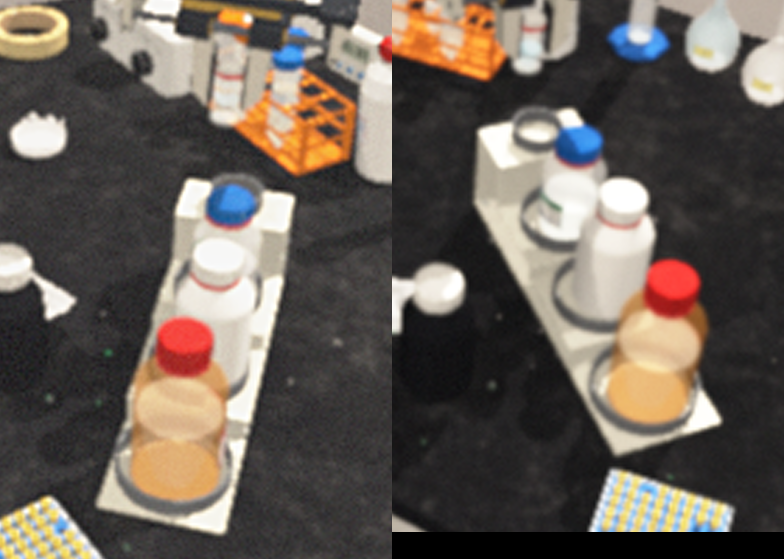

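Call:
servo_tool(targets="0 6 0 0; 0 6 0 0; 0 4 0 0; 0 0 0 0; 0 0 0 0; 0 0 0 0")

```text
time: 51.08
tool_pos: [0.606, -0.1192, 0.2083]
tool_rot: [-3.119, 0.033, 0.869]
contact_force: [-0.3, 0.3, 0.0]
opening: 0.0255
```

```bash
python3 - <<'E'
from duo import *
from go import seat
seat(3,.0326,.03)
p=cams.read_camera("wrist"); q=(.5267,-.2125,.885)
overlay(p,[],q,"pics/w11.png",(250,120,430,310),3)
seat(3,.0326,.03)
print(refine_stand([p],q,[3]))
p,p2=duo("pics/s22.png",q,(320,150,420,270),(330,110,430,230),4)
print(refine_stand([p,p2],q,[3]))
E
```

```text
t51.08 pos [ 0.606  -0.1192  0.2083] rot [-3.1187  0.0327  0.8686] tilt deg 2.29 op 0.0255 F [-0.3  0.3  0. ] q [-0.31  0.56  1.27 -0.02  1.35  0.4 ]
bottom [ 0.6048 -0.1195  0.1758] target [ 0.6021 -0.1204  0.123 ] shift in tool axes mm [-0.7 -0.3 52.8]
t51.12 pos [ 0.606  -0.1191  0.2083] rot [-3.1186  0.0327  0.8687] tilt deg 2.29 op 0.0259 F [0.1 0.2 0.5] q [-0.31  0.56  1.27 -0.02  1.35  0.4 ]
bottom [ 0.6047 -0.1195  0.1757] target [ 0.6021 -0.1204  0.123 ] shift in tool axes mm [-0.7 -0.2 52.8]
(array([ 0.53296173, -0.20685597,  0.89475308]), np.float64(-37.07876412922907))
(array([ 0.52845444, -0.21017293,  0.8929212 ]), np.float64(-72.29706740187927))
```

View pics/w11.png

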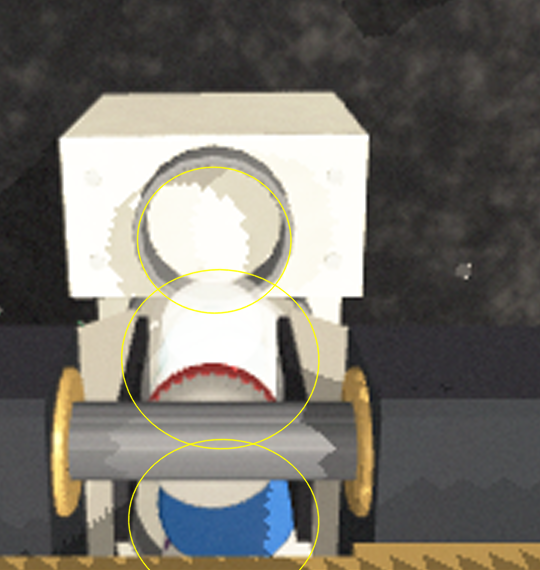

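View pics/s22.png

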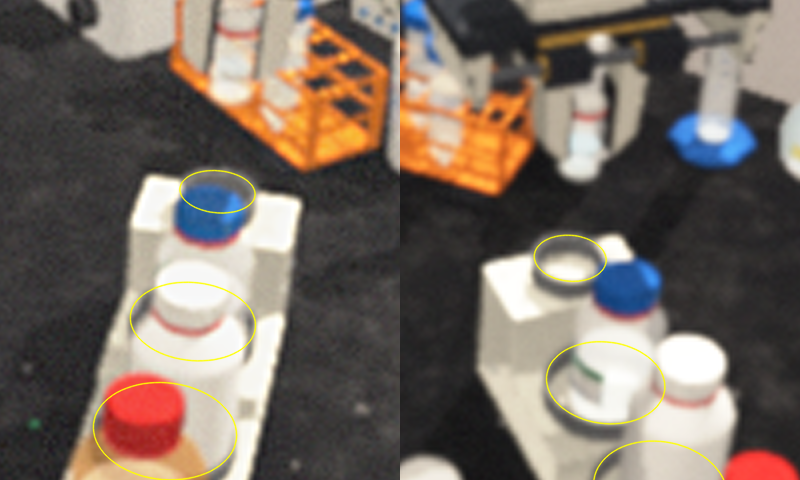

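```bash
cat > held.py <<'E'
from duo import *
from scipy.spatial.transform import Rotation as Ro
def held(p,fn,crop,sc_,n="vial_mid",L=.0326,off=(0,0),st=None):
    s=telemetry.observe(); Rt=Ro.from_euler("xyz",s["tool_rot"]).as_matrix(); t=s["tool_pos"]
    im=cv2.resize(p["color"][:,:,::-1],None,fx=sc_,fy=sc_,interpolation=cv2.INTER_CUBIC)
    h,r,rc,hc,hs=B[n]
    def pl(P,c): cv2.polylines(im,[np.round((proj(p,P)+.5)*sc_*8-4).astype(np.int32)],True,c,1,cv2.LINE_AA,3)
    for z,rr,c in ((0,r,(0,255,0)),(hs,r,(0,255,0)),(h-hc,rc,(255,0,255)),(h,rc,(255,0,255))):
        pl((circ(off[0],off[1],0,rr)+[0,0,L-z])@Rt.T+t,c)
    if st:
        for P in stand_curves(*st)[3:]: pl(P,(0,255,255))
    x0,y0,x1,y1=[int(v*sc_) for v in crop]; cv2.imwrite(fn,im[y0:y1,x0:x1])
E
python3 - <<'E'
from held import *
p=cams.read_camera("wrist")
held(p,"pics/w12.png",(250,120,430,310),3,st=(.5330,-.2069,.8948))
p=cams.read_camera("scene"); held(p,"pics/a.png",(330,100,430,230),4,st=(.5330,-.2069,.8948))
held(p,"pics/b.png",(330,100,430,230),4,st=(.5267,-.2125,.885))
cv2.imwrite("pics/s23.png",np.hstack([cv2.imread("pics/a.png"),cv2.imread("pics/b.png")]))
E
```

```text
(no output)
```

View pics/w12.png

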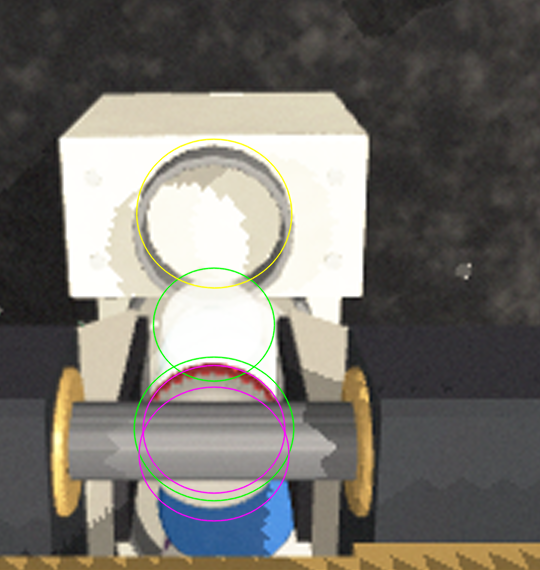

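View pics/s23.png

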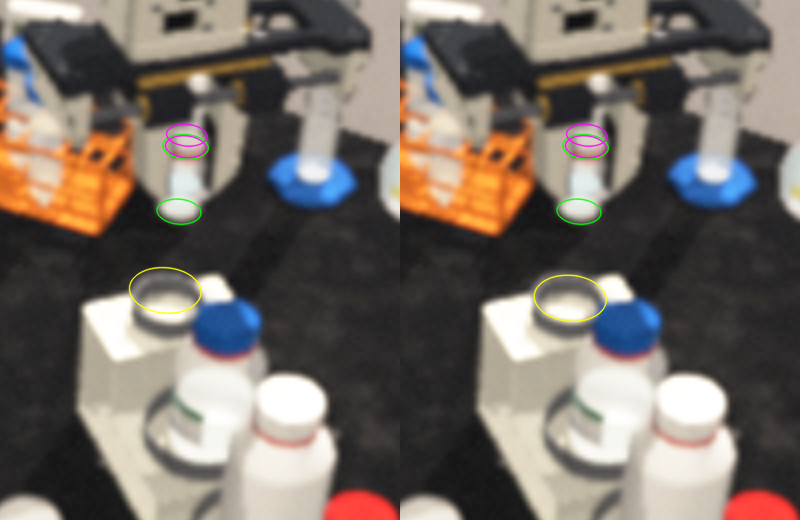

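```bash
python3 - <<'E'
from held import *
p=cams.read_camera("wrist")
s=telemetry.observe(); Rt=Ro.from_euler("xyz",s["tool_rot"]).as_matrix()
print("cam in tool",Rt.T@(-p["R"].T@p["t"]-s["tool_pos"])); print((p["R"]@Rt).round(3))
q0=(.5267,-.2125,.885)
# row offsets for block outline check: project block corners of the highest step top face (half width 48mm, z=.089)
G=grad(p)
for pose in (q0,(.533,-.2069,.8948)):
    for a in (.0,): 
        c=lambda u,v,z:[pose[0]+u*np.cos(pose[2])-v*np.sin(pose[2]),pose[1]+u*np.sin(pose[2])+v*np.cos(pose[2]),z]
        P=np.array([c(.119,.048,.093),c(.119,-.048,.093),c(.15,.048,.093),c(.15,-.048,.093)])
        print(((proj(p,P)-[250,120])*3).round(0).tolist())
E
```

```text
cam in tool [ 7.11433288e-02 -3.19729234e-05 -1.42796353e-01]
[[-0.     1.     0.001]
 [-0.964 -0.    -0.266]
 [-0.266 -0.001  0.964]]
[[63.0, 226.0], [365.0, 223.0], [56.0, 130.0], [369.0, 126.0]]
[[62.0, 203.0], [367.0, 197.0], [54.0, 105.0], [370.0, 98.0]]
```

Call:
servo_tool(targets="1 1 12 0; 1 1 14 0; 0 0 14 0; 0 0 0 0; 0 0 0 0")

```text
time: 52.0
tool_pos: [0.6068, -0.1191, 0.1641]
tool_rot: [-3.117, 0.034, 0.869]
contact_force: [0.0, 0.2, -0.1]
opening: 0.0253
```

```bash
python3 - <<'E'
from held import *
from go import seat
seat(3,.0326,.0)
st=(.5267,-.2125,.885)
A=[]
for c,cr in (("scene",(320,90,420,220)),("side",(320,130,420,260))):
    p=cams.read_camera(c); held(p,"pics/a.png",cr,4,st=st); A.append(cv2.imread("pics/a.png"))
cv2.imwrite("pics/s24.png",np.hstack(A))
p=cams.read_camera("wrist"); held(p,"pics/w13.png",(230,100,430,300),3,st=st)
E
```

```text
t52.00 pos [ 0.6068 -0.1191  0.1641] rot [-3.1165  0.0337  0.8688] tilt deg 2.41 op 0.0253 F [ 0.   0.2 -0.1] q [-0.31  0.6   1.32 -0.02  1.26  0.4 ]
bottom [ 0.6055 -0.1194  0.1315] target [ 0.6021 -0.1204  0.093 ] shift in tool axes mm [-1.6 -1.  38.6]
```

View pics/s24.png

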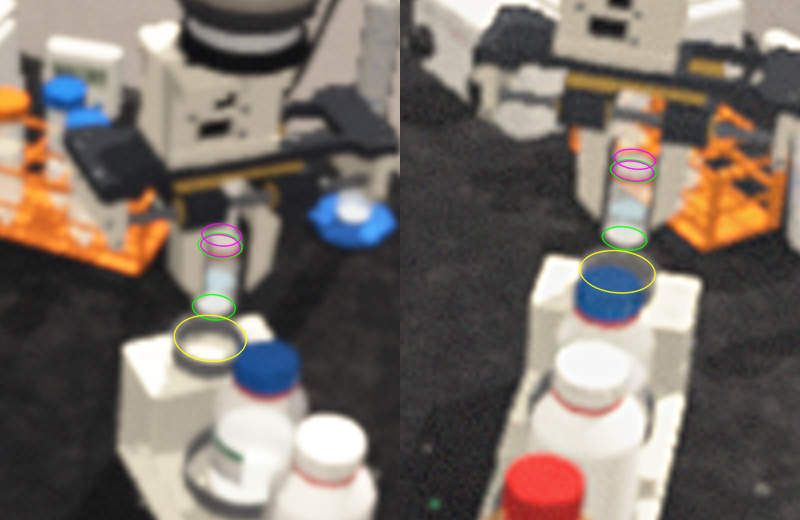

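View pics/w13.png

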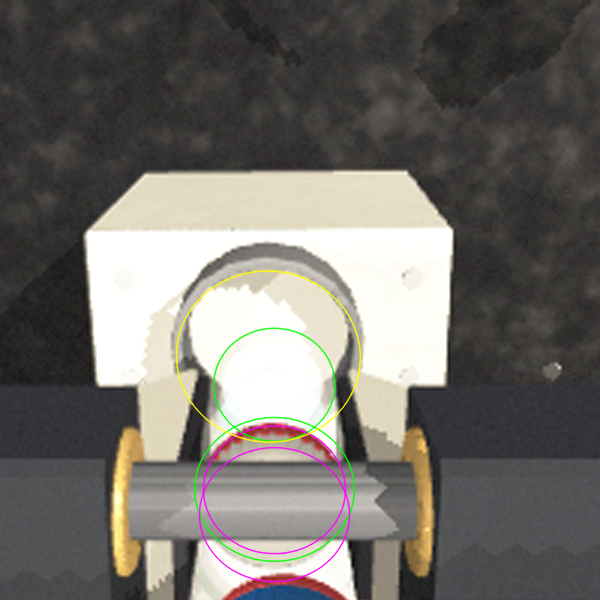

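Call:
servo_tool(targets="1.5 0 8 0; 1.5 0 8 0; 0 0 0 0; 0 0 0 0")

```text
time: 52.65
tool_pos: [0.6085, -0.1168, 0.1478]
tool_rot: [-3.118, 0.033, 0.869]
contact_force: [-0.9, -0.4, 0.0]
opening: 0.0256
```

```bash
python3 - <<'E'
from held import *
from go import seat
seat(3,.0326,.0)
st=(.5267,-.2125,.885)
A=[]
for c,cr in (("scene",(320,90,420,220)),("side",(320,130,420,260))):
    p=cams.read_camera(c); held(p,"pics/a.png",cr,4); A.append(cv2.imread("pics/a.png"))
cv2.imwrite("pics/s25.png",np.hstack(A))
p=cams.read_camera("wrist"); held(p,"pics/w14.png",(230,100,430,300),3)
E
```

```text
t52.65 pos [ 0.6085 -0.1168  0.1478] rot [-3.1181  0.033   0.8689] tilt deg 2.32 op 0.0256 F [-0.9 -0.4  0. ] q [-0.3   0.61  1.34 -0.02  1.22  0.41]
bottom [ 0.6073 -0.1171  0.1152] target [ 0.6021 -0.1204  0.093 ] shift in tool axes mm [-5.1 -1.3 22.4]
```

View pics/s25.png

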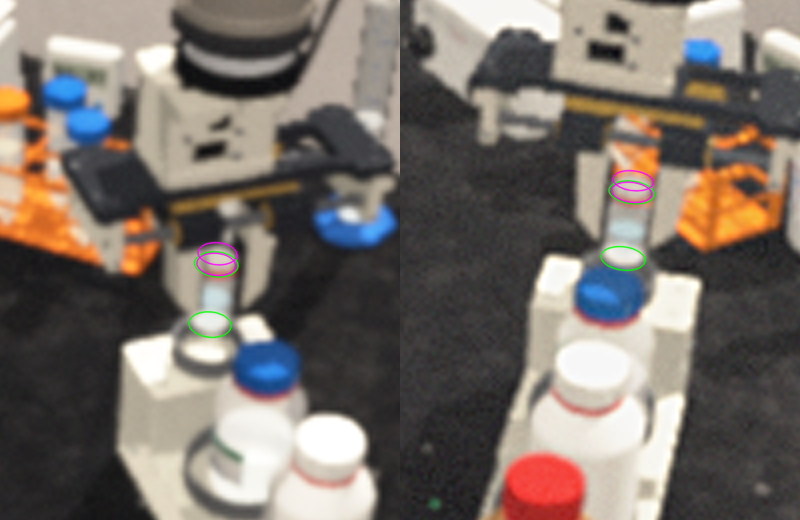

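View pics/w14.png

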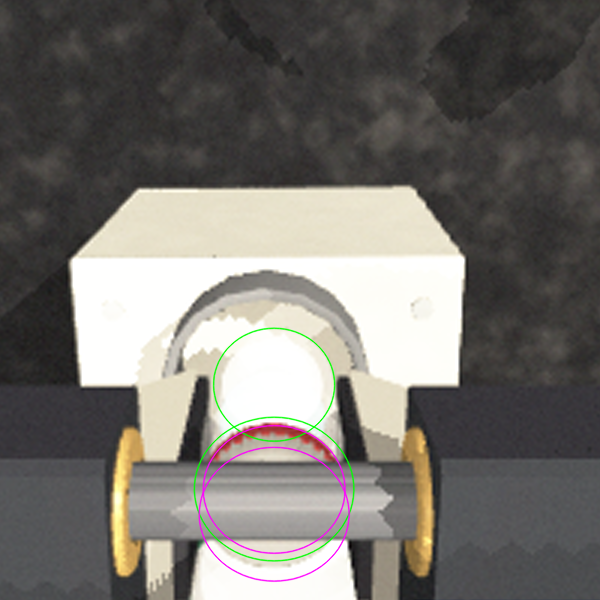

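Call:
servo_tool(targets="-2 -1.5 0 0; 0 0 0 0; 0 0 5 0; 0 0 4 0; 0 0 0 0; 0 0 0 0")

```text
time: 53.55
tool_pos: [0.6056, -0.1176, 0.1386]
tool_rot: [-3.119, 0.033, 0.869]
contact_force: [-0.7, -0.4, -0.1]
opening: 0.0257
```

```bash
python3 - <<'E'
from held import *
from go import seat
seat(3,.0326,.0)
A=[]
for c,cr in (("scene",(320,90,420,220)),("side",(320,130,420,260))):
    p=cams.read_camera(c); held(p,"pics/a.png",cr,4); A.append(cv2.imread("pics/a.png"))
cv2.imwrite("pics/s26.png",np.hstack(A))
p=cams.read_camera("wrist"); cv2.imwrite("pics/w15.png",cv2.resize(p["color"][100:300,230:430,::-1],None,fx=3,fy=3,interpolation=cv2.INTER_CUBIC))
E
```

```text
t53.55 pos [ 0.6056 -0.1176  0.1386] rot [-3.1186  0.0328  0.8687] tilt deg 2.29 op 0.0257 F [-0.7 -0.4 -0.1] q [-0.31  0.62  1.36 -0.02  1.2   0.41]
bottom [ 0.6043 -0.118   0.106 ] target [ 0.6021 -0.1204  0.093 ] shift in tool axes mm [-2.9  0.1 13.1]
```

View pics/s26.png

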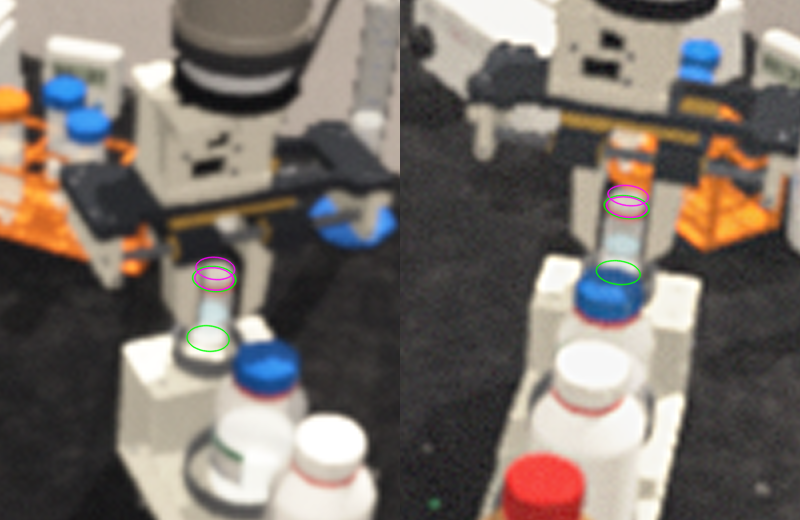

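View pics/w15.png

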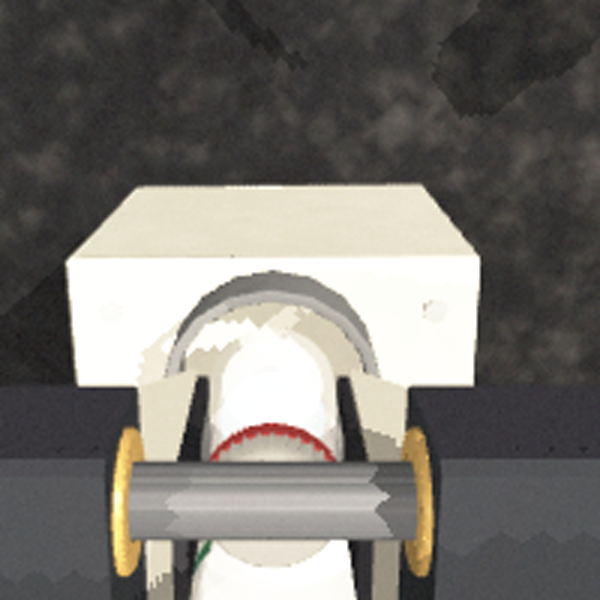

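Call:
servo_tool(targets="0.5 0 5 0; 0 0 4 0; 0 0 0 0; 0 0 0 0")

```text
time: 54.2
tool_pos: [0.6055, -0.1173, 0.129]
tool_rot: [-3.119, 0.033, 0.869]
contact_force: [0.3, 0.6, 0.3]
opening: 0.0257
```

```bash
python3 - <<'E'
from held import *
from go import seat
seat(3,.0326,.0)
p=cams.read_camera("wrist"); cv2.imwrite("pics/w16.png",cv2.resize(p["color"][100:300,230:430,::-1],None,fx=3,fy=3,interpolation=cv2.INTER_CUBIC))
E
```

```text
t54.20 pos [ 0.6055 -0.1173  0.129 ] rot [-3.1186  0.0328  0.8687] tilt deg 2.29 op 0.0257 F [0.3 0.6 0.3] q [-0.3   0.63  1.37 -0.02  1.18  0.41]
bottom [ 0.6043 -0.1177  0.0964] target [ 0.6021 -0.1204  0.093 ] shift in tool axes mm [-3.4  0.2  3.5]
```

View pics/w16.png

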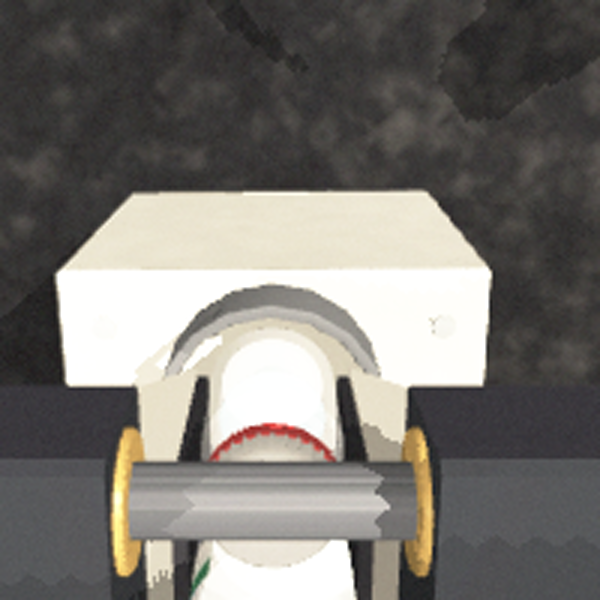

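Call:
servo_tool(targets="0 0 2 0; 0 0 2 0; 0 0 2 0")

```text
time: 54.62
tool_pos: [0.6056, -0.1175, 0.1256]
tool_rot: [-3.121, 0.032, 0.869]
contact_force: [-5.5, 2.1, 17.3]
opening: 0.0257
```

Call:
servo_tool(targets="0 0 0 0; 0 0 1 0")

```text
time: 54.88
tool_pos: [0.6059, -0.1175, 0.1257]
tool_rot: [-3.122, 0.031, 0.869]
contact_force: [-1.5, 0.3, 6.6]
opening: 0.0257
```

Call:
servo_tool(targets="0 0 0 0; 0 0 0 0; 0 0 0 0", hand=0.5)

```text
time: 55.25
tool_pos: [0.6057, -0.1175, 0.1248]
tool_rot: [-3.121, 0.032, 0.869]
contact_force: [0.4, -0.3, -0.6]
opening: 0.0456
```

Call:
servo_tool(targets="0 0 -8 0; 0 0 -20 0; 0 0 -35 0; 0 0 -35 0; 0 0 -35 0; 0 0 0 0; 0 0 0 0")

```text
time: 56.12
tool_pos: [0.6104, -0.1159, 0.2632]
tool_rot: [-3.121, 0.032, 0.869]
contact_force: [-0.2, -0.0, -0.4]
opening: 0.046
```

```bash
python3 - <<'E'
from duo import *
st=(.5267,-.2125,.885)
go(.6,.05,.28)
look("pics/w17.png",[],None)
it=[]
ps=duo("pics/s27.png",None,(310,130,420,330),(330,110,460,310),2.9)
for n,k in (("brown_bottle_mid",0),("white_bottle_mid",1),("clear_bottle_mid",2),("vial_mid",3)):
    s,z,r=SEATS[k]; c=(st[0]+s*np.cos(st[2]),st[1]+s*np.sin(st[2]))
    x,sc_,e=refine(n,ps,c,z,span=.012); print(n,x.round(4),"off mm",((x-c)*1e3).round(1),sc_.round(1))
E
```

```text
t56.12 pos [ 0.6104 -0.1159  0.2632] rot [-3.1208  0.032   0.8687] op 0.0460 F [-0.2 -0.  -0.4] q [-0.3   0.53  1.16 -0.02  1.48  0.4 ]
turn first 0.000 rad; then x 119.9 y -115.1 z -16.8 mm
brown_bottle_mid [ 0.4513 -0.3071] off mm [ 0.  -2.5] [31.6 33.7]
white_bottle_mid [ 0.5143 -0.2399] off mm [ 6. -5.] [20.6 27.6]
clear_bottle_mid [ 0.5584 -0.1792] off mm [-2.5 -8.5] [28.7 28.7]
vial_mid [ 0.6111 -0.1134] off mm [9. 7.] [32.4 39.1]
```

View pics/w17.png

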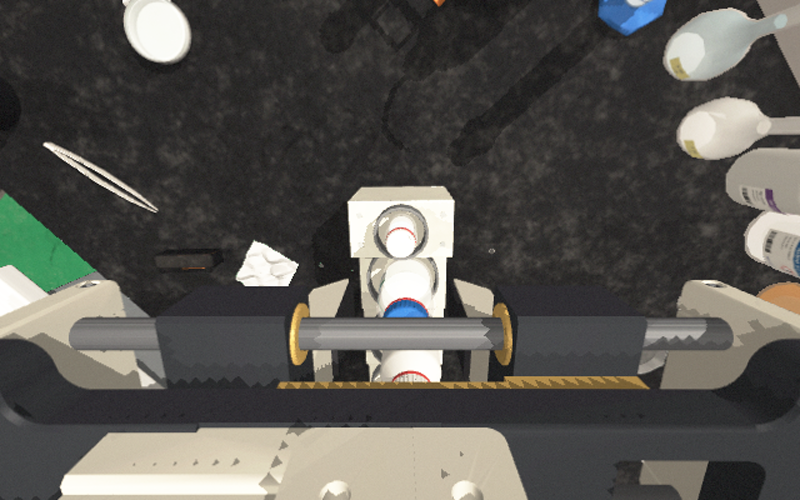

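View pics/s27.png

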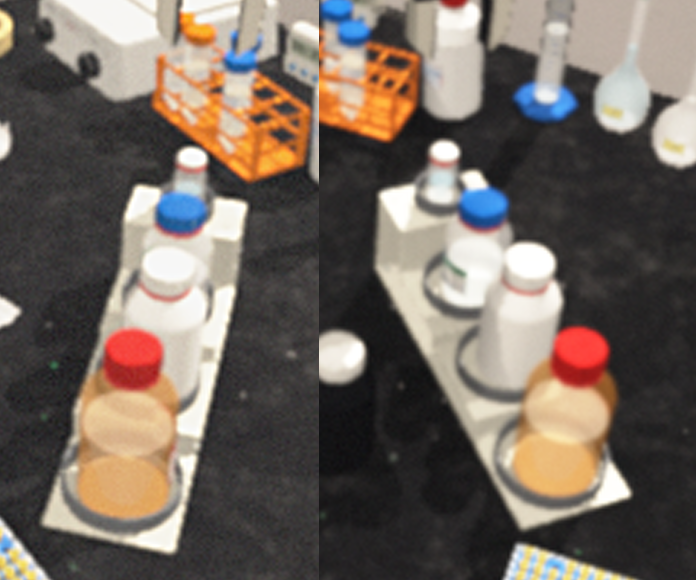

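```bash
python3 - <<'E'
from duo import *
from scipy.optimize import differential_evolution
ps=[cams.read_camera("side"),cams.read_camera("scene")]; Gs=[grad(p) for p in ps]
for n,c in (("brown_bottle_mid",(.4513,-.307)),("white_bottle_mid",(.514,-.24)),("clear_bottle_mid",(.559,-.178)),("vial_mid",(.607,-.116))):
    h,r,rc,hc,hs=B[n]
    def f(v):
        P=np.r_[circ(v[0],v[1],v[2]-hc,rc),circ(v[0],v[1],v[2],rc)]
        return -sum(sc(p,G,*outline(proj(p,P),80)) for p,G in zip(ps,Gs))
    s=differential_evolution(f,[(c[0]-.015,c[0]+.015),(c[1]-.015,c[1]+.015),(.125,.175)],seed=1,popsize=20,maxiter=60)
    print(n,s.x.round(4),round(-s.fun,1))
st=(.5267,-.2125,.885)
overlay(ps[1],[("brown_bottle_mid",.4513,-.307,.004),("white_bottle_mid",.514,-.24,.027),("clear_bottle_mid",.56,-.177,.042),("vial_mid",.6055,-.1175,.093)],None,"pics/s28.png",(340,130,450,310),3.3)
E
```

```text
brown_bottle_mid [ 0.4515 -0.3078  0.1468] 49.0
white_bottle_mid [ 0.5165 -0.2366  0.1439] 38.1
clear_bottle_mid [ 0.5639 -0.1752  0.1445] 49.7
vial_mid [ 0.6038 -0.1212  0.1541] 50.0
```

View pics/s28.png

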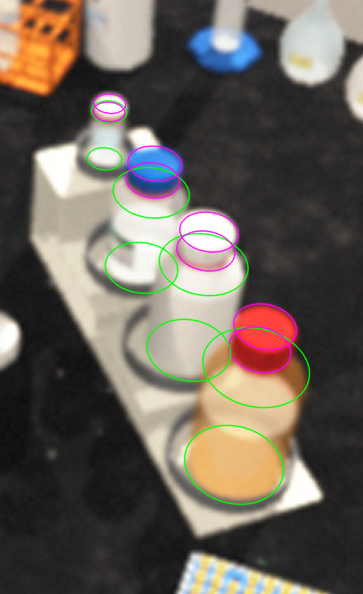

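```bash
python3 - <<'E'
from cell import robot,telemetry
print(telemetry.observe()["time"],telemetry.observe()["contact_force"]); print(robot.hand_in())
E
```

```text
56.375 [ 0.31723585  0.64674118 -0.26587792]
the job is handed in; nothing more can be done
None
```

I put all four bottles in their collars and handed the job in at 56.4 s. Brown is on the lowest step, then white, then clear, with the vial on the highest. Each was lowered until it touched the floor of its collar before I let go. The gripper ended clear above the stand, touching nothing.

**Final checks:**
- **Seating:** The last pictures show all four standing upright inside their collars. The tool height at contact matched each collar floor to about 1 mm.
- **Cap heights:** The cameras put the cap tops at 147, 144, 145 and 154 mm (nominal 148). The vial's 154 mm is off. Its contact height matched its floor, so I took it as camera error and did not check further.
- **Off-centre bottles:** The white and clear bottles stand about 8 mm off the centre of their collars, so they are close to or touching the wall. Brown is about 2 mm off.
- **Camera disagreement:** The wrist camera and the two fixed cameras differed by about 5 mm on the highest collar. I placed the vial between the two estimates. The vial's final position fit is unreliable: it gave about 11 mm off, more than the collar allows.
- **Tilt:** The tool drifted up to 4° out of vertical on the long moves, so the bottles were carried tilted by up to about that much. I pressed white and clear down lightly (under 25 N) to square them before letting go.

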